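# Put the sample paints away on the pull-out shelf

### The job

Pull the cabinet's shelf all the way out and put away all the sample paints from the bench, standing upright, one centred on each white marking: the tall tins side by side in the back row and the low tubs side by side in the front row, each row filled from its left end (the robot's left) with no empty marking between. With everything on its marking, push the shelf fully home so that all still stand neatly in their rows, and leave the tape, the brush pot and the scraper where they are.

Things in the scene. Friction and masses are not known exactly. Their poses are not given: they have to be found in the camera images.
- cabinet: Fixed grey steel paint cabinet on the bench, 310 mm wide, 115 high, open in front where the shelf goes in. Origin: on the bench, mid-width, in the plane of the shut shelf's front face. x points away from the robot into the cabinet, y to the robot's left. Its hood runs from x = +60 to +312 mm, underside 100 mm above the bench; in front of it only side skirts 32 mm high.
- shelf (a joint): Slide of the pull-out shelf in m: 0 fully out towards the robot, growing as it is pushed in (cabinet's +x) to 0.247 fully shut. Stiff (1.5 N), stays where left. Front lip 12 mm thick, its top 32 mm above the bench (12 above the floor); 8 mm lips at sides and back; black floor 20 mm above the bench, 282 mm wide, with two rows of four white round markings.
- shelf_handle (a point): Middle of the shelf's bar handle: a level round bar of 10 mm diameter and 110 mm length, along the cabinet's y, 42 mm in front of the front lip's outer face and 75 mm above the bench, carried by a bent leg at each end. Axes as the cabinet's; moves with the shelf.
- back1 (a point): Centre of the leftmost (+y) place of the shelf's back row, on the shelf floor: a flat white disc of 56 mm; places are 68 mm apart along y, the back row 172 mm behind the front lip's inner face. Axes as the cabinet's; moves with the shelf.
- back2 (a point): Centre of the second from the left place of the shelf's back row, on the shelf floor: a flat white disc of 56 mm; places are 68 mm apart along y, the back row 172 mm behind the front lip's inner face. Axes as the cabinet's; moves with the shelf.
- back3 (a point): Centre of the third from the left place of the shelf's back row, on the shelf floor: a flat white disc of 56 mm; places are 68 mm apart along y, the back row 172 mm behind the front lip's inner face. Axes as the cabinet's; moves with the shelf.
- back4 (a point): Centre of the rightmost place of the shelf's back row, on the shelf floor: a flat white disc of 56 mm; places are 68 mm apart along y, the back row 172 mm behind the front lip's inner face. Axes as the cabinet's; moves with the shelf.
- front1 (a point): Centre of the leftmost (+y) place of the shelf's front row, on the shelf floor: a flat white disc of 60 mm; places are 68 mm apart along y, the front row 56 mm behind the front lip's inner face. Axes as the cabinet's; moves with the shelf.
- front2 (a point): Centre of the second from the left place of the shelf's front row, on the shelf floor: a flat white disc of 60 mm; places are 68 mm apart along y, the front row 56 mm behind the front lip's inner face. Axes as the cabinet's; moves with the shelf.
- front3 (a point): Centre of the third from the left place of the shelf's front row, on the shelf floor: a flat white disc of 60 mm; places are 68 mm apart along y, the front row 56 mm behind the front lip's inner face. Axes as the cabinet's; moves with the shelf.
- front4 (a point): Centre of the rightmost place of the shelf's front row, on the shelf floor: a flat white disc of 60 mm; places are 68 mm apart along y, the front row 56 mm behind the front lip's inner face. Axes as the cabinet's; moves with the shelf.
- tin1: Small full paint tin, steel with a dark red band: 56 mm diameter, 66 mm high, 0.2 kg, the taller and slimmer of the two kinds. Origin: centre of its underside, z up. May be absent.
- tin2: Small full paint tin, steel with a dark red band: 56 mm diameter, 66 mm high, 0.2 kg, the taller and slimmer of the two kinds. Origin: centre of its underside, z up. May be absent.
- tin3: Small full paint tin, steel with a dark red band: 56 mm diameter, 66 mm high, 0.2 kg, the taller and slimmer of the two kinds. Origin: centre of its underside, z up. May be absent.
- tub1: Small full white plastic paint tub with lid: 60 mm diameter, 46 mm high, 0.2 kg, the lower and wider of the two kinds. Origin: centre of its underside, z up. May be absent.
- tub2: Small full white plastic paint tub with lid: 60 mm diameter, 46 mm high, 0.2 kg, the lower and wider of the two kinds. Origin: centre of its underside, z up. May be absent.
- tub3: Small full white plastic paint tub with lid: 60 mm diameter, 46 mm high, 0.2 kg, the lower and wider of the two kinds. Origin: centre of its underside, z up. May be absent.
- tape: Bystander: roll of masking tape lying flat, 90 mm diameter, 25 mm high. Origin: centre of its underside.
- brushpot: Bystander: white pot of 92 mm diameter with brushes, about 200 mm high in all. Origin: centre of its underside.
- scraper: Bystander: flat scraper with handle, 200 mm long, lying across behind the tins. Origin: under its middle.
There are look-alikes about, which are no part of the job. What is shaped like the tin1 but yellow is not meant.

How it is judged:
By the outcome, as a careful person would: the job done as asked, in the order asked, and still so for the second after the job is handed in, with the robot touching nothing.
Of tin1, tin2, tin3, tub1, tub2, tub3 only 4 to 6 are there at a start; the rules pass over those that are not, and their reading is None.
At some moment in a run one of tub1, tub2, tub3 may be knocked a few centimetres aside while the robot is not near it.
It also fails if it takes over 210 s, if anything falls off the work surface, if the arm or the gripper's body presses on something with over 40 N, if the wrist force passes 120 N, or if a joint passes its speed limit or range.

### The arm

A 6-joint arm with a two-finger parallel gripper is mounted at the origin on the work surface. World frame = base frame: x ahead of the robot, y to its left, z up, the work surface at z = 0. Lengths are in m, angles in degrees, forces in N, time in s.
With the tool pointing down it reaches from about 0.4 to 0.825 m from the base axis. Payload 7 kg.
Tool frame: the origin (TCP) lies on the centre line of the jaws, within the pads' length; the fingertips stand 19 mm ahead of it and the grasp point (between the pads) is the TCP (r.tips_ahead is the distance from the TCP to the fingertips, in m); z points along the fingers, y is the line along which they close (so a half turn about z gives the same grasp; the last joint's range is limited). The gripper opens to 88 mm and grips with 3 to 60 N. Pads are 19 mm wide; open, the fingers measure 130 mm over their backs; the gripper's body (78 mm by 193 mm) begins 47 mm behind the grasp point.
Start: joints at [-46.862, 20.546, 0.682, 0, -70.136, -16.507], TCP at [0.303, -0.603, 0.223] pointing down, gripper open.
Joint ranges: [-176.03, 176.03], [-82.01, 121.73], [-58.28, 71.71], [-173.87, 95.51], [-174.79, -0.11], [-173.66, 173.66]. Speed limits (degrees/s): [136.94, 136.94, 172.46, 180, 180, 180].

### API

Orientations are given as [roll, pitch, yaw] about the fixed x, y, z axes, in that order (R = Rz(yaw) Ry(pitch) Rx(roll)).
In Python, from plant import r, viewer, close_job gives the robot as it stands. The module is installed in compiled form; this text tells all that it offers.
- The arm moves only by the tool arm_command, never from a script. Its arguments are lists of equal length, an entry for each row: "travel": the shift along the world's x, y, z scaled (see below), a list of three; "delta_rot": the turn, a rotation vector about the world's x, y, z scaled (see below), a list of three. In form: {"travel": [[dx, dy, dz], ...], "delta_rot": [[rx, ry, rz], ...]}. A call has 1 to 20 rows; each row is the pose to reach, as a shift and turn from the pose commanded when the call began; what a row does not reach only later rows make up. The controller multiplies each number of a shift by 0.5 m and each number of a turn by 90 degrees. A row lasts 1/8 s, in which the tool goes at most 62.5 mm and 10.7 degrees, less where a joint would pass 70% of its speed; a pose out of reach is approached as far as the arm can. A call with a number of a shift or a turn outside -1 to 1 is refused whole. A call with a gripper value outside its range is refused whole. "grip" is the opening, from 0 (shut) to 1 (fully open), set as the call begins (left out, the last holds). The fingers move at their own pace and stop on an object; "newtons" is the grip in N (left out, the last holds). Time passes only in rows, so rows that repeat a pose let the fingers close. It gives the time, the measured TCP pose, the force, the opening and the grip force at its end, in the units of the state.
- r.get_state(): the state, without advancing time (a new reading comes with each control period).
- viewer.capture(name): name is "scene" or "top" or "wrist"; returns a dict with "img" (420x560x3 uint8, red, green, blue), "camera_matrix" (3x3 intrinsics, pixels), "R" (3x3) and "t" (3): a world point X has camera coordinates R X + t; the wrist camera has in their place "mount" (4x4, takes a point from camera to tool coordinates, whose origin is the TCP and whose axes are the flange's). Camera axes: x right, y down, z forward; pixel columns grow to the right and rows downward; lengths in m; the calibration is good to about 2 mm. The wrist camera is an equidistant fisheye: a pixel r from the principal point sees the ray r / f radians off the axis. A picture is of the moment at which its call begins: read the wrist's pose just before it. There is no depth.
- close_job(): hands the job in; it is judged then, once.
The state is a dict: "time_s": time; "joints": joint angles; "qd": joint speeds; "joint_torque": joint torques, N m; "tcp_pos": TCP position; "eef_rot": TCP orientation; "contact_force": force on the tool from outside, world axes, zero at the start; "moment": the same for the moment, N m; "gripper_width": finger opening in m; "gripper_force": force on a finger pad.
Only numpy, scipy, OpenCV 4.12 (cv2) and the standard library are available. Lean on these libraries where they do the work, as an engineer would, in place of code of your own. Each camera call takes 0.05 s, during which the arm holds its last target. There are 200 camera calls.

## Working session

There is one attempt and no reset: what is moved stays moved. The work goes in short steps, Python scripts to look and compute and a tool call to move; the robot and the scene stay as the last step left them, time stands still between calls to the robot, and variables do not carry over. Pictures are saved under pics/ and viewed, at most 14 in all, crops included, and the job is handed in when it is done.

Besides the shell and the picture viewer there is one more tool, called after ">>>" as a command line: name --argument value ..., lists and objects as JSON in quotes. arm_command: Moves the arm, as the interface text tells. Shifts and turns lie within -1 to 1; 1 stands for 0.5 m of shift or 90 degrees of turn. Its arguments: {"type":"object","properties":{"travel":{"type":"array"},"delta_rot":{"type":"array"},"grip":{"type":"number"},"newtons":{"type":"number"}},"required":["travel","delta_rot"]}

```bash
mkdir -p pics; cat > h.py <<'E'
import numpy as np, cv2
from plant import r, viewer, close_job
def cap(n,f=None):
    c=viewer.capture(n)
    if f: cv2.imwrite('pics/'+f,cv2.cvtColor(c['img'],cv2.COLOR_RGB2BGR))
    return c
def ground(c,u,v,z=0.):
    K,R,t=[np.array(c[k]) for k in('camera_matrix','R','t')]
    d=R.T@np.linalg.inv(K)@np.array([u,v,1.]); o=-R.T@t
    return o+d*(z-o[2])/d[2]
def proj(c,X):
    K,R,t=[np.array(c[k]) for k in('camera_matrix','R','t')]
    p=K@(R@np.array(X)+t); return p[:2]/p[2]
E
python3 - <<'E'
from h import *
import pickle
s=r.get_state(); print(s)
for n in('scene','top'):
    c=cap(n); pickle.dump(c,open(n+'.pkl','wb'))
    R=np.array(c['R']);print(n,-R.T@c['t'],R[2],c['camera_matrix'][0][0])
    cv2.imwrite(f'pics/{n}0.png',cv2.resize(cv2.cvtColor(c['img'],cv2.COLOR_RGB2BGR),(800,600),interpolation=cv2.INTER_CUBIC))
E
```

```text
{'time_s': 0.0, 'joints': array([-4.68612406e+01,  2.05917120e+01,  6.35075787e-01, -2.07211846e-02,
       -7.01342943e+01, -1.65058668e+01]), 'qd': array([ 0.02630627, -0.10587495, -0.00289397,  0.06350147,  0.0134106 ,
       -0.04098966]), 'joint_torque': array([ 1.22973674e-03, -5.82723927e+01,  2.93067133e+01,  6.99730128e+00,
        6.97033349e-03, -1.65691481e-04]), 'tcp_pos': array([ 0.30234343, -0.60296827,  0.22202755]), 'eef_rot': array([ 1.79907282e+02, -7.16063989e-03, -1.53374158e+02]), 'contact_force': array([-0.15947919, -0.24831375, -0.41991991]), 'moment': array([-0.04605656,  0.00024439, -0.00878513]), 'gripper_force': 0.0, 'gripper_width': 0.08766899885794108}
scene [ 1.50053118 -0.33403053  1.12643422] [-0.64988599  0.25430305 -0.71622493] 523.699235601114
top [0.41939646 0.05578404 1.05831783] [ 0.1407202  -0.02377139 -0.98976399] 401.7885373752074
```

View pics/top0.png

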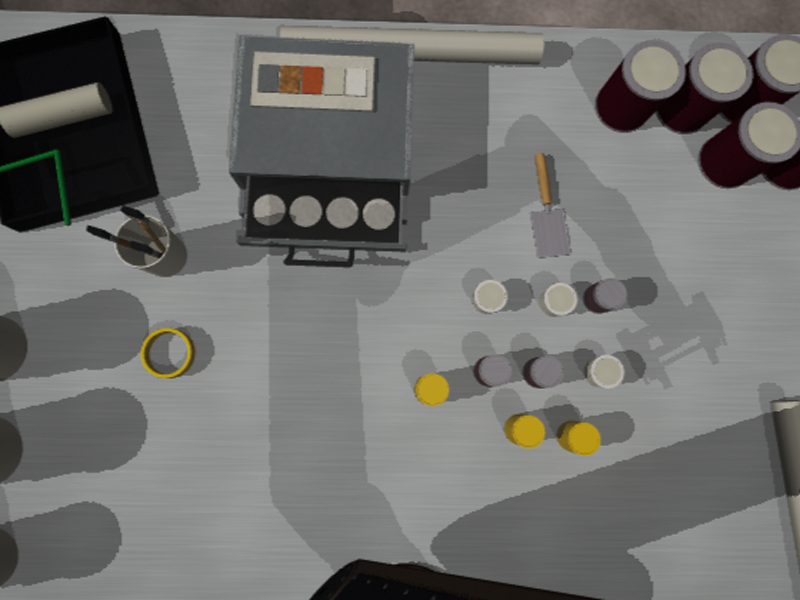

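View pics/scene0.png

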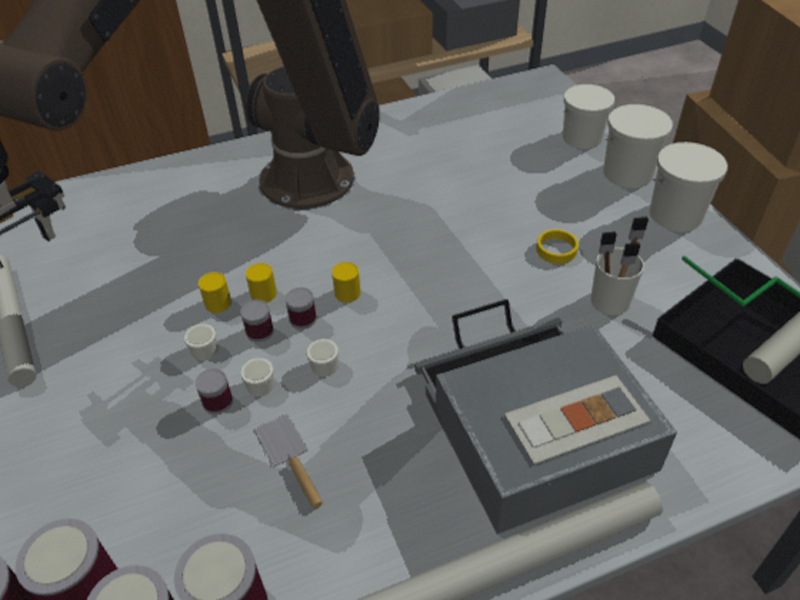

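The top view shows three tubs (white) at (490,296), (560,298) and (606,371), and three tins (dark red, grey lid) at (608,295), (494,370) and (543,371). The yellow ones at (432,389), (525,431) and (580,438) are look-alikes. The shelf is already partly out, with its handle at about (320,258). I'll confirm this in enlarged crops.

```bash
python3 - <<'E'
import cv2
im=cv2.cvtColor(__import__('pickle').load(open('top.pkl','rb'))['img'],cv2.COLOR_RGB2BGR)
cv2.imwrite('pics/c1.png',cv2.resize(im[190:325,270:470],None,fx=4,fy=4,interpolation=cv2.INTER_CUBIC))
cv2.imwrite('pics/c2.png',cv2.resize(im[110:190,155:305],None,fx=5,fy=5,interpolation=cv2.INTER_CUBIC))
E
```

```text
(no output)
```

View pics/c1.png

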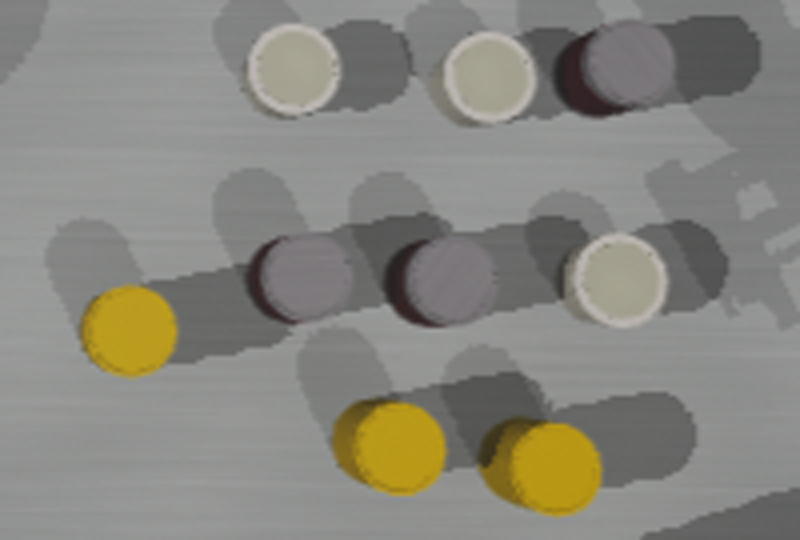

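View pics/c2.png

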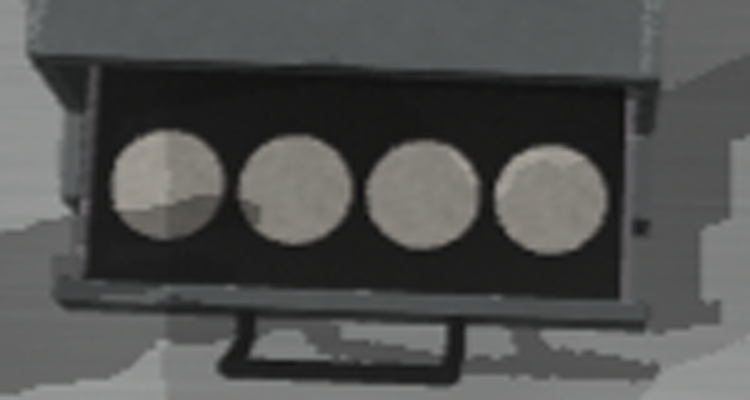

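c1 shows tub tops at (294,70), (489,78) and (618,281), and tin tops at (629,64), (306,278) and (450,281), all with dark red bands. c2 shows the front discs at (167,185), (295,190), (423,195) and (551,200), and the bar from (228,368) to (455,378).

```bash
python3 - <<'E'
from h import *; import pickle
c=pickle.load(open('top.pkl','rb'))
g1=lambda p,z:ground(c,270+(p[0]+.5)/4-.5,190+(p[1]+.5)/4-.5,z)
g2=lambda p,z:ground(c,155+(p[0]+.5)/5-.5,110+(p[1]+.5)/5-.5,z)
for n,p,z in[('tub',(294,70),.046),('tub',(489,78),.046),('tub',(618,281),.046),('tin',(629,64),.066),('tin',(306,278),.066),('tin',(450,281),.066),('yel',(130,331),.066),('yel',(400,448),.066),('yel',(555,468),.066)]: print(n,g1(p,z).round(4))
print('width tub',g1((248,70),.046)-g1((341,70),.046))
D=np.array([g2(p,.02) for p in[(167,185),(295,190),(423,195),(551,200)]]);print(D.round(4),np.linalg.norm(np.diff(D,axis=0),axis=1))
d=D[0]-D[3];yaw=np.degrees(np.arctan2(-d[0],d[1]));print('yaw',yaw)
x=np.array([np.cos(np.radians(yaw)),np.sin(np.radians(yaw)),0])
print('handle pred from discs',D.mean(0)-x*(.056+.012+.042),'seen',(g2((228,368),.075)+g2((455,378),.075))/2)
# hood front lower edge z=.1? top edge .115
for p in[(32,55),(660,80)]:print('hood',g2(p,.115))
for p in[(32,55),(660,80)]:print('dist to disc line',(g2(p,.115)-D.mean(0))@x)
E
```

```text
tub [ 0.5854 -0.146   0.046 ]
tub [ 0.5826 -0.2718  0.046 ]
tub [ 0.4541 -0.3506  0.046 ]
tin [ 0.59   -0.3548  0.066 ]
tin [ 0.4523 -0.1482  0.066 ]
tin [ 0.4518 -0.2376  0.066 ]
yel [ 0.4184 -0.0395  0.066 ]
yel [ 0.3502 -0.2046  0.066 ]
yel [ 0.3395 -0.2994  0.066 ]
width tub [-0.00112519  0.05989341  0.        ]
[[0.745  0.2618 0.02  ]
 [0.7438 0.1939 0.02  ]
 [0.7426 0.1258 0.02  ]
 [0.7414 0.0575 0.02  ]] [0.06792844 0.06811246 0.06829724]
yaw -1.0128665323012156
handle pred from discs [0.63319498 0.16165373 0.02      ] seen [0.63287784 0.16004685 0.075     ]
hood [0.77914507 0.31119863 0.115     ]
hood [0.7739136  0.00498516 0.115     ]
dist to disc line 0.033283783759597785
dist to disc line 0.033466048559015284
```

>>> arm_command --travel '[[0.06,0.1,0],[0.13,0.2,0],[0.17,0.3,0],[0.21,0.4,0],[0.25,0.52,0],[0.28,0.64,0],[0.3,0.76,0],[0.33,0.88,0],[0.36,0.96,0],[0.36,0.96,0]]' --delta_rot '[[0,0,0.05],[0,0,0.12],[0,0,0.2],[0,0,0.28],[0,0,0.36],[0,0,0.44],[0,0,0.52],[0,0,0.6],[0,0,0.693],[0,0,0.693]]' --grip 0.6

```text
time_s: 1.35
tcp_pos: [0.4832, -0.1209, 0.2229]
eef_rot: [-180.0, 0.0, -90.7]
contact_force: [0.5, -0.2, 0.6]
gripper_width: 0.0529
gripper_force: 0.0
```

>>> arm_command --travel '[[0.05,0.1,0],[0.11,0.21,0],[0.18,0.33,0],[0.25,0.45,-0.05],[0.3,0.54,-0.1],[0.3,0.564,-0.14],[0.3,0.564,-0.18],[0.3,0.564,-0.22],[0.3,0.564,-0.26],[0.3,0.564,-0.296],[0.3,0.564,-0.296],[0.3,0.564,-0.296]]' --delta_rot '[[0,0,0],[0,0,0],[0,0,0],[0,0,0],[0,0,0],[0,0,-0.003],[0,0,-0.003],[0,0,-0.003],[0,0,-0.003],[0,0,-0.003],[0,0,-0.003],[0,0,-0.003]]'

```text
time_s: 2.85
tcp_pos: [0.633, 0.1585, 0.0755]
eef_rot: [-180.0, 0.0, -91.3]
contact_force: [-0.5, -0.2, 0.6]
gripper_width: 0.0524
gripper_force: 0.0
```

>>> arm_command --travel '[[0,0,0],[0,0,0],[0,0,0],[0,0,0],[0,0,0],[0,0,0]]' --delta_rot '[[0,0,0],[0,0,0],[0,0,0],[0,0,0],[0,0,0],[0,0,0]]' --grip 0 --newtons 25

```text
time_s: 3.6
tcp_pos: [0.6335, 0.1588, 0.0763]
eef_rot: [-179.9, 0.0, -91.2]
contact_force: [-0.6, -1.2, 9.5]
gripper_width: 0.0015
gripper_force: 5.1
```

```bash
python3 - <<'E'
from h import *
print(r.get_state())
a=cap('scene')['img'];b=cap('top')['img']
A=cv2.resize(a[180:300,270:420],(800,600)[::1] and (750,600)); 
A=cv2.resize(a[180:300,280:400],(400,400));B=cv2.resize(b[100:200,170:270],(400,400))
cv2.imwrite('pics/h1.png',cv2.cvtColor(np.hstack([A,B]),cv2.COLOR_RGB2BGR))
E
```

```text
{'time_s': 3.6, 'joints': array([ 31.18091334,  25.3445904 , -12.54804269,   0.06692308,
       -52.01010548, -32.45092906]), 'qd': array([-0.01575077, -0.4651653 ,  0.55109956,  0.32853051, -0.17822927,
       -0.04602211]), 'joint_torque': array([ 2.56050685e-01, -5.23469925e+01,  2.11421639e+01,  4.25815925e+00,
        6.26179129e-01, -1.53721310e-03]), 'tcp_pos': array([0.63347938, 0.15876315, 0.07629674]), 'eef_rot': array([-1.79889603e+02,  7.61154906e-03, -9.12288605e+01]), 'contact_force': array([-0.59409291, -1.20765223,  9.5497731 ]), 'moment': array([-0.28494808,  0.56984178,  0.00167388]), 'gripper_force': 5.090497434139252, 'gripper_width': 0.0015093359637934518}
```

View pics/h1.png

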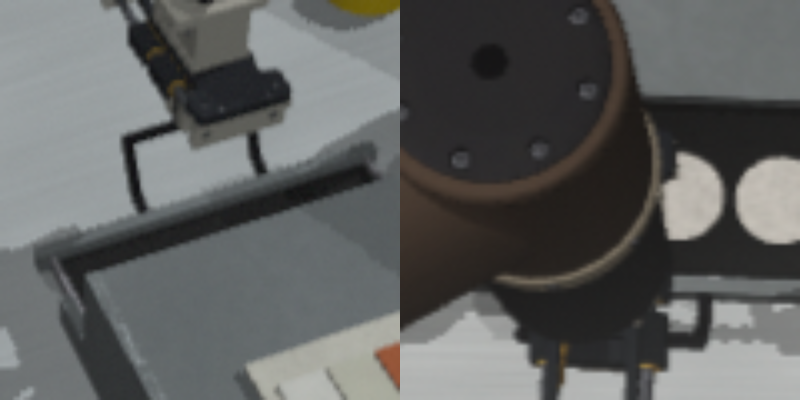

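The scene crop shows the hand over the bar, and the top crop shows its body at the handle. The fingers shut to 1.5 mm, so they don't have the bar between them. I'll triangulate the bar from the first pair of pictures.

```bash
python3 - <<'E'
from h import *; import pickle
c=pickle.load(open('scene.pkl','rb')); im=c['img']
for z in(.055,.065,.075,.085):
    P=[proj(c,(.633+s*.05*.0177,.160+s*.05,z)) for s in(-1,1)]; print(z,[(p-[280,190])*6 for p in P])
S=cv2.resize(im[190:280,280:413],None,fx=6,fy=6,interpolation=cv2.INTER_CUBIC)[:,:798]
w=cap('wrist')['img']
W=cv2.resize(w[120:420,130:430],(540,540))[:, :]
cv2.imwrite('pics/h2.png',cv2.cvtColor(np.hstack([cv2.resize(S,(400,271)),cv2.resize(w,(400,300))[:271]]),cv2.COLOR_RGB2BGR))
E
```

```text
0.055 [array([230.26136362, 216.10402891]), array([425.83310401, 155.75190448])]
0.065 [array([230.92699399, 201.39727941]), array([427.44590658, 140.99372715])]
0.075 [array([231.59929042, 186.54324685]), array([429.07459123, 126.09021868])]
0.085 [array([232.27835355, 171.53970759]), array([430.7193937 , 111.03922175])]
```

View pics/h2.png

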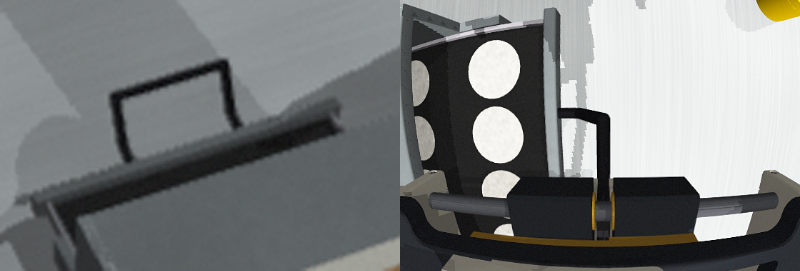

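The bar triangulates to about z = 0.073, and the wrist picture shows it between the orange pads at (603,200). I'll pull a little and check that it follows.

>>> arm_command --travel '[[-0.01,0,0],[-0.02,0,0],[-0.04,0.001,0],[-0.06,0.001,0],[-0.08,0.0014,0],[-0.09,0.0016,0],[-0.1,0.0018,0],[-0.1,0.0018,0]]' --delta_rot '[[0,0,0],[0,0,0],[0,0,0],[0,0,0],[0,0,0],[0,0,0],[0,0,0],[0,0,0]]'

```text
time_s: 4.75
tcp_pos: [0.5834, 0.1598, 0.0765]
eef_rot: [-179.9, 0.0, -91.2]
contact_force: [-1.1, -0.4, 8.1]
gripper_width: -0.0
gripper_force: 4.4
```

```bash
python3 - <<'E'
from h import *
s=r.get_state();print(s['gripper_width'],s['gripper_force'],s['contact_force'])
c=cap('top');b=c['img']
w=cap('wrist')['img']
cv2.imwrite('pics/h3.png',cv2.cvtColor(np.hstack([cv2.resize(b[100:220,150:310],(400,300)),cv2.resize(w,(400,300))]),cv2.COLOR_RGB2BGR))
E
```

```text
-1.2595717012101287e-05 4.359036684036255 [-1.12048532 -0.43559645  8.0874929 ]
```

View pics/h3.png

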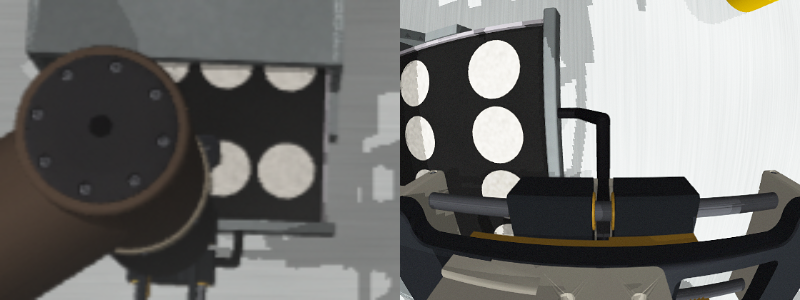

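The shelf follows: the back row is now showing. I'll pull on to the stop.

>>> arm_command --travel '[[-0.02,0,0],[-0.05,0.001,0],[-0.09,0.0016,0],[-0.13,0.0023,0],[-0.17,0.003,0],[-0.21,0.0038,0],[-0.25,0.0045,0],[-0.28,0.005,0],[-0.3,0.0053,0],[-0.31,0.0055,0],[-0.315,0.0056,0],[-0.32,0.0057,0],[-0.32,0.0057,0]]' --delta_rot '[[0,0,0],[0,0,0],[0,0,0],[0,0,0],[0,0,0],[0,0,0],[0,0,0],[0,0,0],[0,0,0],[0,0,0],[0,0,0],[0,0,0],[0,0,0]]'

```text
time_s: 6.48
tcp_pos: [0.4242, 0.1636, 0.0763]
eef_rot: [-179.8, 0.1, -91.2]
contact_force: [1.6, 0.7, 6.9]
gripper_width: 0.0004
gripper_force: 3.1
```

>>> arm_command --travel '[[-0.008,0,0],[-0.016,0,0],[-0.024,0,0],[-0.024,0,0]]' --delta_rot '[[0,0,0],[0,0,0],[0,0,0],[0,0,0]]'

```text
time_s: 6.98
tcp_pos: [0.4095, 0.1618, 0.0746]
eef_rot: [179.9, -0.0, -91.3]
contact_force: [-1.0, 0.3, 0.3]
gripper_width: 0.0002
gripper_force: 0.0
```

>>> arm_command --travel '[[-0.02,0,0],[-0.02,0,0.04],[-0.02,0,0.1],[-0.02,0,0.18],[-0.02,-0.1,0.25],[-0.02,-0.2,0.28],[0,-0.32,0.28],[0,-0.44,0.28],[0,-0.56,0.28],[0,-0.66,0.28],[0,-0.7,0.28],[0,-0.7,0.28]]' --delta_rot '[[0,0,0],[0,0,0],[0,0,0],[0,0,0],[0,0,0],[0,0,0],[0,0,0],[0,0,0],[0,0,0],[0,0,0],[0,0,0],[0,0,0]]' --grip 0.9

```text
time_s: 8.48
tcp_pos: [0.4096, -0.1884, 0.2144]
eef_rot: [179.9, 0.0, -91.4]
contact_force: [0.2, 1.1, 0.1]
gripper_width: 0.0791
gripper_force: 0.0
```

```bash
python3 - <<'E'
from h import *
import pickle
s=r.get_state();print(s['tcp_pos'],s['contact_force'])
c=cap('top');pickle.dump(c,open('top1.pkl','wb'));b=cv2.cvtColor(c['img'],cv2.COLOR_RGB2BGR)
cv2.imwrite('pics/t1.png',cv2.resize(b[110:260,150:350],None,fx=4,fy=4,interpolation=cv2.INTER_CUBIC))
E
```

```text
[ 0.40961132 -0.18841893  0.21435584] [0.21587767 1.08917825 0.10990482]
```

View pics/t1.png

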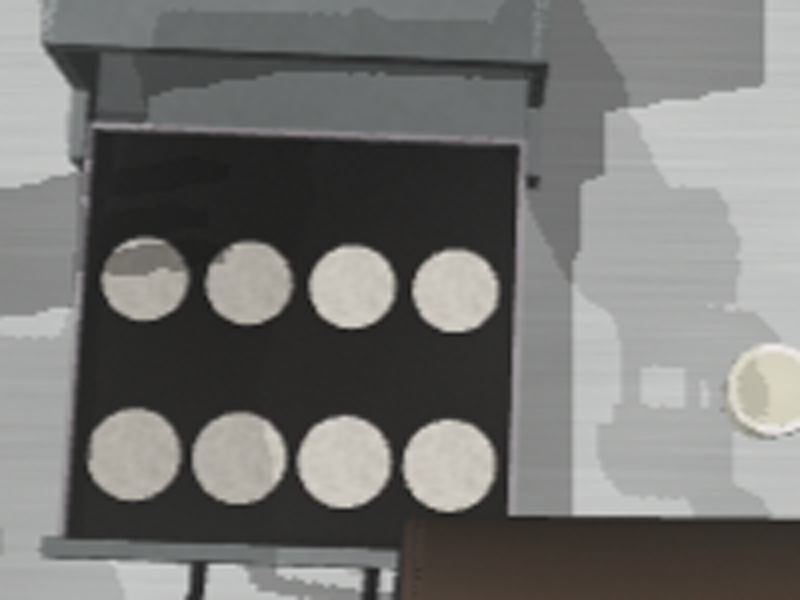

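The shelf is well out. Discs in the crop: back row (145,279), (249,282), (352,287), (455,290); front row (134,454), (239,457), (344,462), (449,465).

```bash
python3 - <<'E'
from h import *; import pickle
c=pickle.load(open('top1.pkl','rb'))
g=lambda p:ground(c,150+(p[0]+.5)/4-.5,110+(p[1]+.5)/4-.5,.02)
B=np.array([g(p) for p in[(145,279),(249,282),(352,287),(455,290)]]);F=np.array([g(p) for p in[(134,454),(239,457),(344,462),(449,465)]])
print(B.round(4));print(F.round(4))
d=B[0]-B[3]+F[0]-F[3];print(np.degrees(np.arctan2(-d[0],d[1])),(B-F).mean(0))
E
```

```text
[[0.6558 0.2634 0.02  ]
 [0.6552 0.1952 0.02  ]
 [0.6532 0.1275 0.02  ]
 [0.6526 0.0596 0.02  ]]
[[0.54   0.2652 0.02  ]
 [0.5392 0.1975 0.02  ]
 [0.5371 0.1295 0.02  ]
 [0.5364 0.0614 0.02  ]]
-0.955968889492771 [ 0.11601898 -0.00197709  0.        ]
```

>>> arm_command --travel '[[0.03,-0.04,0],[0.082,-0.101,-0.05],[0.082,-0.101,-0.12],[0.082,-0.101,-0.19],[0.082,-0.101,-0.25],[0.082,-0.101,-0.3],[0.082,-0.101,-0.34],[0.082,-0.101,-0.34]]' --delta_rot '[[0,0,0],[0,0,0.003],[0,0,0.003],[0,0,0.003],[0,0,0.003],[0,0,0.003],[0,0,0.003],[0,0,0.003]]' --grip 1

```text
time_s: 9.52
tcp_pos: [0.4505, -0.2367, 0.0438]
eef_rot: [179.8, 0.0, -90.9]
contact_force: [-0.1, -0.3, -0.3]
gripper_width: 0.0876
gripper_force: 0.0
```

```bash
python3 - <<'E'
from h import *
s=r.get_state();print(s['tcp_pos'],s['contact_force'],r.tips_ahead)
c=cap('scene');b=c['img']
p=proj(c,(.452,-.2376,.045));u,v=p.astype(int);print(p)
w=cap('wrist')['img']
cv2.imwrite('pics/g1.png',cv2.cvtColor(np.hstack([cv2.resize(b[v-50:v+40,u-60:u+60],(400,300)),cv2.resize(w,(400,300))]),cv2.COLOR_RGB2BGR))
E
```

```text
[ 0.45049091 -0.23667379  0.04380571] [-0.14846734 -0.29799389 -0.29522482] 0.019
[179.63324114 221.26317413]
```

View pics/g1.png

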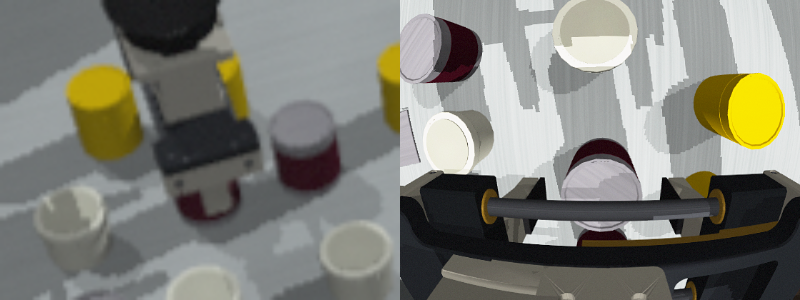

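The scene crop shows the fingers straddling the tin, with the tip reaching below its middle. In the wrist picture the tin is centred between the jaws. I'll close and lift a little.

>>> arm_command --travel '[[0,0,0],[0,0,0],[0,0,0],[0,0,0],[0,0,0],[0,0,0.02],[0,0,0.06],[0,0,0.1],[0,0,0.16],[0,0,0.2],[0,0,0.2]]' --delta_rot '[[0,0,0],[0,0,0],[0,0,0],[0,0,0],[0,0,0],[0,0,0],[0,0,0],[0,0,0],[0,0,0],[0,0,0],[0,0,0]]' --grip 0 --newtons 25

```text
time_s: 11.0
tcp_pos: [0.4523, -0.2383, 0.1466]
eef_rot: [-179.8, -0.0, -91.0]
contact_force: [-0.8, -0.2, -2.3]
gripper_width: 0.0552
gripper_force: 25.0
```

>>> arm_command --travel '[[0.01,0.03,0],[0.03,0.1,0],[0.05,0.19,0],[0.09,0.28,0],[0.13,0.38,0],[0.17,0.48,0],[0.22,0.58,0],[0.27,0.68,0],[0.32,0.78,0],[0.36,0.87,0],[0.39,0.94,0],[0.4,0.98,0],[0.408,1.0,0],[0.408,1.0,0],[0.408,1.0,-0.04],[0.408,1.0,-0.09],[0.408,1.0,-0.12],[0.408,1.0,-0.13]]' --delta_rot '[[0,0,0],[0,0,0],[0,0,0],[0,0,0],[0,0,0],[0,0,0],[0,0,0],[0,0,0],[0,0,0],[0,0,0],[0,0,0],[0,0,0],[0,0,0],[0,0,0],[0,0,0],[0,0,0],[0,0,0],[0,0,0]]'

```text
time_s: 13.25
tcp_pos: [0.6551, 0.2609, 0.0793]
eef_rot: [179.9, -0.0, -91.0]
contact_force: [0.7, -0.2, -2.5]
gripper_width: 0.0556
gripper_force: 25.0
```

>>> arm_command --travel '[[0,0.001,-0.01],[0,0.002,-0.02],[0,0.002,-0.026],[0,0.002,-0.03],[0,0.002,-0.03]]' --delta_rot '[[0,0,0],[0,0,0],[0,0,0],[0,0,0],[0,0,0]]'

```text
time_s: 13.88
tcp_pos: [0.6558, 0.263, 0.0653]
eef_rot: [-180.0, 0.0, -91.0]
contact_force: [1.0, 0.4, -0.1]
gripper_width: 0.0556
gripper_force: 25.0
```

>>> arm_command --travel '[[0,0,0],[0,0,0],[0,0,0],[0,0,0],[0,0,0.05],[0,0,0.12],[0,0,0.2],[0,-0.04,0.24],[-0.02,-0.12,0.24],[-0.05,-0.24,0.24],[-0.1,-0.36,0.24],[-0.15,-0.48,0.24],[-0.2,-0.6,0.24],[-0.25,-0.7,0.24],[-0.3,-0.78,0.24],[-0.36,-0.82,0.24],[-0.407,-0.823,0.2],[-0.407,-0.823,0.16]]' --delta_rot '[[0,0,0],[0,0,0],[0,0,0],[0,0,0],[0,0,0],[0,0,0],[0,0,0],[0,0,0],[0,0,0],[0,0,0],[0,0,0],[0,0,0],[0,0,0],[0,0,0],[0,0,0],[0,0,0],[0,0,0],[0,0,0]]' --grip 0.85

```text
time_s: 16.12
tcp_pos: [0.4496, -0.1496, 0.1446]
eef_rot: [-180.0, 0.0, -91.1]
contact_force: [0.5, -0.4, 0.0]
gripper_width: 0.0745
gripper_force: 0.0
```

>>> arm_command --travel '[[0,0,-0.05],[0,0,-0.11],[0,0,-0.16],[0,0,-0.2],[0,0,-0.2],[0,0,-0.2]]' --delta_rot '[[0,0,0],[0,0,0],[0,0,0],[0,0,0],[0,0,0],[0,0,0]]'

```text
time_s: 16.88
tcp_pos: [0.4521, -0.1489, 0.0455]
eef_rot: [-180.0, -0.0, -91.0]
contact_force: [0.1, -0.5, -0.1]
gripper_width: 0.0743
gripper_force: 0.0
```

>>> arm_command --travel '[[0,0,0],[0,0,0],[0,0,0],[0,0,0],[0,0,0],[0,0,0.02],[0,0,0.06],[0,0,0.1],[0,0,0.16],[0,0,0.2],[0,0,0.2]]' --delta_rot '[[0,0,0],[0,0,0],[0,0,0],[0,0,0],[0,0,0],[0,0,0],[0,0,0],[0,0,0],[0,0,0],[0,0,0],[0,0,0]]' --grip 0

```text
time_s: 18.25
tcp_pos: [0.4528, -0.1486, 0.1465]
eef_rot: [-179.8, 0.0, -91.0]
contact_force: [-0.1, 0.3, -2.2]
gripper_width: 0.0553
gripper_force: 25.0
```

>>> arm_command --travel '[[0.01,0.03,0],[0.04,0.09,0],[0.08,0.17,0],[0.13,0.27,0],[0.19,0.37,0],[0.25,0.47,0],[0.31,0.56,0],[0.36,0.63,0],[0.39,0.67,0],[0.405,0.687,0],[0.405,0.687,0],[0.405,0.687,0],[0.405,0.687,-0.04],[0.405,0.687,-0.08],[0.405,0.687,-0.11],[0.405,0.687,-0.13],[0.405,0.687,-0.145],[0.405,0.687,-0.155],[0.405,0.687,-0.16],[0.405,0.687,-0.16]]' --delta_rot '[[0,0,0],[0,0,0],[0,0,0],[0,0,0],[0,0,0],[0,0,0],[0,0,0],[0,0,0],[0,0,0],[0,0,0],[0,0,0],[0,0,0],[0,0,0],[0,0,0],[0,0,0],[0,0,0],[0,0,0],[0,0,0],[0,0,0],[0,0,0]]'

```text
time_s: 20.75
tcp_pos: [0.6551, 0.195, 0.0657]
eef_rot: [-179.9, 0.0, -91.0]
contact_force: [1.0, -1.5, 0.5]
gripper_width: 0.0554
gripper_force: 25.0
```

>>> arm_command --travel '[[0,0,0],[0,0,0],[0,0,0],[0,0,0],[0,0,0.05],[0,0,0.12],[0,0,0.2],[0,-0.04,0.24],[0,-0.12,0.24],[-0.01,-0.22,0.24],[-0.02,-0.34,0.24],[-0.04,-0.46,0.24],[-0.06,-0.58,0.24],[-0.08,-0.7,0.24],[-0.1,-0.82,0.24],[-0.12,-0.93,0.24],[-0.13,-1.0,0.24],[-0.13,-1.0,0.24]]' --delta_rot '[[0,0,0],[0,0,0],[0,0,0],[0,0,0],[0,0,0],[0,0,0],[0,0,0],[0,0,0],[0,0,0],[0,0,0],[0,0,0],[0,0,0],[0,0,0],[0,0,0],[0,0,0],[0,0,0],[0,0,0],[0,0,0]]' --grip 0.85

```text
time_s: 23.0
tcp_pos: [0.5877, -0.3081, 0.184]
eef_rot: [179.9, 0.0, -91.2]
contact_force: [0.2, -0.6, -0.6]
gripper_width: 0.0747
gripper_force: 0.0
```

```bash
python3 - <<'E'
from h import *
import pickle
print(r.get_state()['tcp_pos'])
c=cap('top');pickle.dump(c,open('top2.pkl','wb'));b=cv2.cvtColor(c['img'],cv2.COLOR_RGB2BGR)
cv2.imwrite('pics/t2.png',cv2.resize(b[110:275,150:420],(800,489),interpolation=cv2.INTER_CUBIC))
E
```

```text
[ 0.58769372 -0.30805104  0.1839898 ]
```

View pics/t2.png

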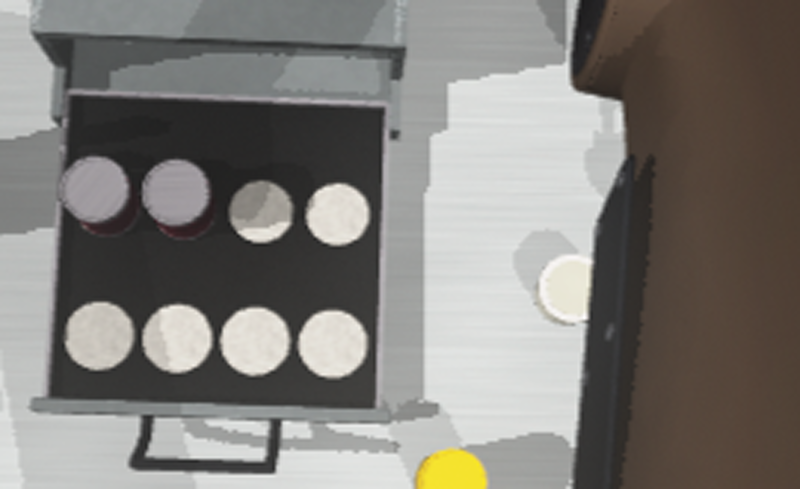

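Both tins stand upright on their discs, with tops at (97,190) and (177,192). The front discs are at (99,336) to (333,344) and the tub is at (573,290). I'll check the numbers.

```bash
python3 - <<'E'
from h import *; import pickle
c=pickle.load(open('top2.pkl','rb'));k=800/270
g=lambda p,z:ground(c,150+(p[0]+.5)/k-.5,110+(p[1]+.5)/k-.5,z).round(4)
for p in[(97,190),(177,192)]:print('tin',g(p,.086))
for p in[(261,212),(338,214),(99,336),(177,339),(255,341),(333,344)]:print(g(p,.02))
print('tub',g((573,290),.046), 'bar', g((138,463),.075),g((272,469),.075))
E
```

```text
tin [0.6546 0.2593 0.086 ]
tin [0.6543 0.193  0.086 ]
[0.6536 0.1272 0.02  ]
[0.6532 0.0587 0.02  ]
[0.5401 0.2653 0.02  ]
[0.5387 0.1974 0.02  ]
[0.5381 0.1293 0.02  ]
[0.5367 0.061  0.02  ]
tub [ 0.5844 -0.1458  0.046 ] bar [0.43   0.2178 0.075 ] [0.4268 0.1086 0.075 ]
```

>>> arm_command --travel '[[0,-0.03,0],[0,-0.07,-0.04],[0,-0.094,-0.1],[0,-0.094,-0.16],[0,-0.094,-0.22],[0,-0.094,-0.26],[0,-0.094,-0.28],[0,-0.094,-0.28]]' --delta_rot '[[0,0,0],[0,0,0],[0,0,0],[0,0,0],[0,0,0],[0,0,0],[0,0,0],[0,0,0]]'

```text
time_s: 24.05
tcp_pos: [0.5891, -0.352, 0.0438]
eef_rot: [179.9, 0.0, -91.0]
contact_force: [0.1, -0.1, 0.3]
gripper_width: 0.0744
gripper_force: 0.0
```

>>> arm_command --travel '[[0,0,0],[0,0,0],[0,0,0],[0,0,0],[0,0,0],[0,0,0.02],[0,0,0.06],[0,0,0.1],[0,0,0.16],[0,0,0.2],[0,0,0.2]]' --delta_rot '[[0,0,0],[0,0,0],[0,0,0],[0,0,0],[0,0,0],[0,0,0],[0,0,0],[0,0,0],[0,0,0],[0,0,0],[0,0,0]]' --grip 0

```text
time_s: 25.42
tcp_pos: [0.59, -0.3523, 0.1466]
eef_rot: [-179.9, -0.0, -91.0]
contact_force: [-0.1, 0.3, -1.5]
gripper_width: 0.0552
gripper_force: 25.0
```

>>> arm_command --travel '[[0.01,0.03,0],[0.02,0.1,0],[0.03,0.19,0],[0.04,0.29,0],[0.05,0.39,0],[0.06,0.49,0],[0.07,0.59,0],[0.08,0.69,0],[0.1,0.79,0],[0.11,0.88,0],[0.12,0.94,0],[0.127,0.964,0],[0.127,0.964,0],[0.127,0.964,0],[0.127,0.964,-0.04],[0.127,0.964,-0.08],[0.127,0.964,-0.12],[0.127,0.964,-0.14],[0.127,0.964,-0.155],[0.127,0.964,-0.16]]' --delta_rot '[[0,0,0],[0,0,0],[0,0,0],[0,0,0],[0,0,0],[0,0,0],[0,0,0],[0,0,0],[0,0,0],[0,0,0],[0,0,0],[0,0,0],[0,0,0],[0,0,0],[0,0,0],[0,0,0],[0,0,0],[0,0,0],[0,0,0],[0,0,0]]'

```text
time_s: 27.92
tcp_pos: [0.6536, 0.1294, 0.066]
eef_rot: [-179.9, -0.0, -91.0]
contact_force: [-2.0, -3.0, 10.7]
gripper_width: 0.0551
gripper_force: 25.0
```

>>> arm_command --travel '[[0,0,0],[0,0,0],[0,0,0]]' --delta_rot '[[0,0,0],[0,0,0],[0,0,0]]'

```text
time_s: 28.3
tcp_pos: [0.6538, 0.1297, 0.066]
eef_rot: [-179.9, 0.0, -91.0]
contact_force: [-0.5, -3.0, 5.9]
gripper_width: 0.0557
gripper_force: 25.0
```

>>> arm_command --travel '[[0,0,0],[0,0,0],[0,0,0],[0,0,0],[0,0,0.05],[0,0,0.12],[0,0,0.2],[0,-0.04,0.24],[0,-0.12,0.24],[-0.03,-0.22,0.24],[-0.06,-0.32,0.24],[-0.1,-0.42,0.24],[-0.12,-0.5,0.24],[-0.137,-0.56,0.24],[-0.137,-0.56,0.24]]' --delta_rot '[[0,0,0],[0,0,0],[0,0,0],[0,0,0],[0,0,0],[0,0,0],[0,0,0],[0,0,0],[0,0,0],[0,0,0],[0,0,0],[0,0,0],[0,0,0],[0,0,0],[0,0,0]]' --grip 0.9

```text
time_s: 30.18
tcp_pos: [0.583, -0.1526, 0.1844]
eef_rot: [179.9, 0.0, -91.2]
contact_force: [0.0, 0.6, 0.4]
gripper_width: 0.0789
gripper_force: 0.0
```

```bash
cat > tops.py <<'E'
# measure white tub tops (z) and tin tops automatically by Hough circles in an enlarged top picture
from h import *
def tops(c,x0,x1,y0,y1,z,rad,k=4):
    im=cv2.cvtColor(c['img'][y0:y1,x0:x1],cv2.COLOR_RGB2GRAY); im=cv2.resize(im,None,fx=k,fy=k,interpolation=cv2.INTER_CUBIC)
    f=np.array(c['camera_matrix'])[0][0]; R=rad*f/(1.04-z)*k
    h=cv2.HoughCircles(cv2.GaussianBlur(im,(5,5),0),cv2.HOUGH_GRADIENT,1.5,R,param1=80,param2=22,minRadius=int(R*.88),maxRadius=int(R*1.12))
    return [] if h is None else [(np.r_[ground(c,x0+(u+.5)/k-.5,y0+(v+.5)/k-.5,z)[:2],q/R]).round(4) for u,v,q in h[0]]
E
python3 - <<'E'
from tops import *; import pickle
print(r.get_state()['tcp_pos'])
c=cap('top');pickle.dump(c,open('top3.pkl','wb'))
print('tins',tops(c,150,290,150,200,.086,.028));print('tubs',tops(c,310,460,180,290,.046,.03))
c0=pickle.load(open('top.pkl','rb'));print('tubs0',tops(c0,310,460,180,290,.046,.03))
E
```

```text
[ 0.5830497  -0.15257584  0.18443946]
tins [array([0.656 , 0.1948, 0.9487]), array([0.6574, 0.2621, 0.9773])]
tubs [array([ 0.4556, -0.3518,  0.9556]), array([ 0.5882, -0.1452,  0.9246]), array([ 0.5837, -0.272 ,  0.9587]), array([ 0.4666, -0.3906,  0.8844]), array([ 0.5854, -0.311 ,  1.0267])]
tubs0 [array([ 0.4546, -0.3517,  0.9772]), array([ 0.5818, -0.271 ,  0.9834]), array([ 0.5853, -0.1471,  0.9215]), array([ 0.4529, -0.2428,  0.8875]), array([ 0.4553, -0.1525,  0.9556]), array([ 0.586 , -0.3422,  0.9246]), array([ 0.5881, -0.1907,  1.0236]), array([ 0.4666, -0.3906,  0.8844])]
```

>>> arm_command --travel '[[0,0.007,-0.05],[0,0.007,-0.12],[0,0.007,-0.18],[0,0.007,-0.24],[0,0.007,-0.28],[0,0.007,-0.3],[0,0.007,-0.3]]' --delta_rot '[[0,0,0],[0,0,0],[0,0,0],[0,0,0],[0,0,0],[0,0,0],[0,0,0]]'

```text
time_s: 31.1
tcp_pos: [0.5843, -0.1463, 0.0344]
eef_rot: [179.9, -0.0, -91.0]
contact_force: [0.1, -0.7, -0.4]
gripper_width: 0.0791
gripper_force: 0.0
```

>>> arm_command --travel '[[0,0,0],[0,0,0],[0,0,0],[0,0,0],[0,0,0],[0,0,0.02],[0,0,0.06],[0,0,0.1],[0,0,0.16],[0,0,0.2],[0,0,0.2]]' --delta_rot '[[0,0,0],[0,0,0],[0,0,0],[0,0,0],[0,0,0],[0,0,0],[0,0,0],[0,0,0],[0,0,0],[0,0,0],[0,0,0]]' --grip 0

```text
time_s: 32.48
tcp_pos: [0.5852, -0.1467, 0.1366]
eef_rot: [-179.8, 0.0, -91.0]
contact_force: [-0.9, -0.7, -2.6]
gripper_width: 0.0592
gripper_force: 25.0
```

>>> arm_command --travel '[[0,0.03,0],[-0.01,0.09,0],[-0.02,0.18,0],[-0.03,0.28,0],[-0.04,0.38,0],[-0.05,0.48,0],[-0.06,0.58,0],[-0.07,0.68,0],[-0.08,0.76,0],[-0.09,0.81,0],[-0.09,0.823,0],[-0.09,0.823,0],[-0.09,0.823,0],[-0.09,0.823,-0.04],[-0.09,0.823,-0.08],[-0.09,0.823,-0.12],[-0.09,0.823,-0.14],[-0.09,0.823,-0.15],[-0.09,0.823,-0.158],[-0.09,0.823,-0.158]]' --delta_rot '[[0,0,0],[0,0,0],[0,0,0],[0,0,0],[0,0,0],[0,0,0],[0,0,0],[0,0,0],[0,0,0],[0,0,0],[0,0,0],[0,0,0],[0,0,0],[0,0,0],[0,0,0],[0,0,0],[0,0,0],[0,0,0],[0,0,0],[0,0,0]]'

```text
time_s: 34.98
tcp_pos: [0.5398, 0.265, 0.0563]
eef_rot: [-180.0, 0.0, -91.0]
contact_force: [-0.1, 0.6, -1.5]
gripper_width: 0.059
gripper_force: 25.0
```

>>> arm_command --travel '[[0,0,0],[0,0,0],[0,0,0],[0,0,0],[0,0,0.05],[0,0,0.12],[0,0,0.2],[0,-0.04,0.26],[0.01,-0.12,0.26],[0.02,-0.22,0.26],[0.03,-0.34,0.26],[0.04,-0.46,0.26],[0.05,-0.58,0.26],[0.06,-0.7,0.26],[0.07,-0.82,0.26],[0.08,-0.9,0.26],[0.086,-0.96,0.26],[0.086,-0.96,0.26]]' --delta_rot '[[0,0,0],[0,0,0],[0,0,0],[0,0,0],[0,0,0],[0,0,0],[0,0,0],[0,0,0],[0,0,0],[0,0,0],[0,0,0],[0,0,0],[0,0,0],[0,0,0],[0,0,0],[0,0,0],[0,0,0],[0,0,0]]' --grip 0.9

```text
time_s: 37.22
tcp_pos: [0.5822, -0.2171, 0.1855]
eef_rot: [180.0, -0.0, -91.2]
contact_force: [-0.4, -0.4, -0.7]
gripper_width: 0.0789
gripper_force: 0.0
```

```bash
python3 - <<'E'
from tops import *
import pickle
print(r.get_state()['tcp_pos'])
c=cap('top');pickle.dump(c,open('top4.pkl','wb'));b=cv2.cvtColor(c['img'],cv2.COLOR_RGB2BGR)
cv2.imwrite('pics/t4.png',cv2.resize(b[130:290,150:450],(800,427),interpolation=cv2.INTER_CUBIC))
print('tins',tops(c,150,290,150,200,.086,.028));print('tubs',tops(c,310,460,180,290,.046,.03));print('placed tub',tops(c,150,300,190,240,.066,.03))
E
```

```text
[ 0.58220823 -0.21705565  0.18546962]
tins [array([0.655 , 0.1957, 0.9328]), array([0.6564, 0.2621, 0.9392]), array([0.6536, 0.1263, 0.9423]), array([0.6389, 0.0583, 0.8819])]
tubs [array([ 0.4556, -0.3518,  0.9556]), array([ 0.5799, -0.2729,  0.9587]), array([ 0.6536, -0.3151,  1.0947])]
placed tub [array([0.5356, 0.1911, 0.9384]), array([0.5332, 0.0611, 0.9262]), array([0.5339, 0.1271, 0.9323]), array([0.539 , 0.2661, 0.9565])]
```

View pics/t4.png

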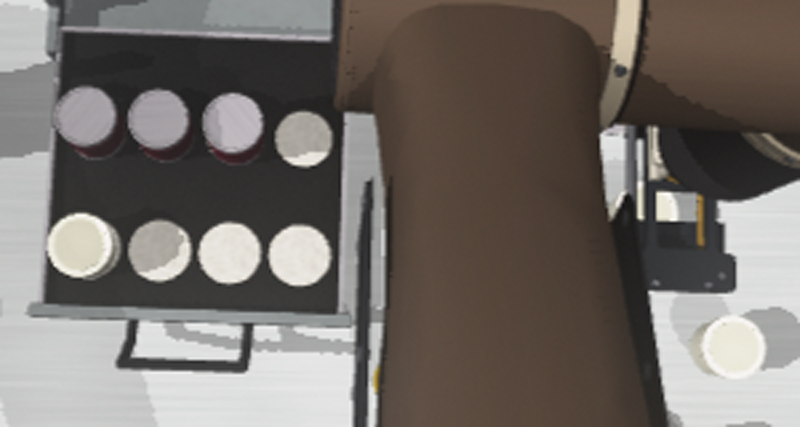

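The picture shows three tins and the first tub centred on their discs. Tub 2, at about (672,207), has not moved.

>>> arm_command --travel '[[0,-0.04,0],[0,-0.09,0],[0,-0.115,-0.05],[0,-0.115,-0.12],[0,-0.115,-0.18],[0,-0.115,-0.24],[0,-0.115,-0.28],[0,-0.115,-0.302],[0,-0.115,-0.302]]' --delta_rot '[[0,0,0],[0,0,0],[0,0,0],[0,0,0],[0,0,0],[0,0,0],[0,0,0],[0,0,0],[0,0,0]]'

```text
time_s: 38.4
tcp_pos: [0.5824, -0.2724, 0.0345]
eef_rot: [179.9, 0.0, -91.0]
contact_force: [0.6, 0.1, 1.0]
gripper_width: 0.0788
gripper_force: 0.0
```

>>> arm_command --travel '[[0,0,0],[0,0,0],[0,0,0],[0,0,0],[0,0,0],[0,0,0.02],[0,0,0.06],[0,0,0.1],[0,0,0.16],[0,0,0.2],[0,0,0.2]]' --delta_rot '[[0,0,0],[0,0,0],[0,0,0],[0,0,0],[0,0,0],[0,0,0],[0,0,0],[0,0,0],[0,0,0],[0,0,0],[0,0,0]]' --grip 0

```text
time_s: 39.78
tcp_pos: [0.5833, -0.2728, 0.1367]
eef_rot: [-179.8, -0.0, -91.0]
contact_force: [-1.0, 0.0, -2.5]
gripper_width: 0.0591
gripper_force: 25.0
```

>>> arm_command --travel '[[0,0.03,0],[-0.01,0.1,0],[-0.02,0.2,0],[-0.03,0.31,0],[-0.04,0.42,0],[-0.05,0.53,0],[-0.06,0.64,0],[-0.07,0.75,0],[-0.08,0.85,0],[-0.088,0.92,0],[-0.088,0.939,0],[-0.088,0.939,0],[-0.088,0.939,0],[-0.088,0.939,-0.04],[-0.088,0.939,-0.08],[-0.088,0.939,-0.12],[-0.088,0.939,-0.14],[-0.088,0.939,-0.15],[-0.088,0.939,-0.158],[-0.088,0.939,-0.158]]' --delta_rot '[[0,0,0],[0,0,0],[0,0,0],[0,0,0],[0,0,0],[0,0,0],[0,0,0],[0,0,0],[0,0,0],[0,0,0],[0,0,0],[0,0,0],[0,0,0],[0,0,0],[0,0,0],[0,0,0],[0,0,0],[0,0,0],[0,0,0],[0,0,0]]'

```text
time_s: 42.28
tcp_pos: [0.5388, 0.1969, 0.0563]
eef_rot: [-180.0, 0.0, -91.0]
contact_force: [0.3, 0.9, -1.7]
gripper_width: 0.0586
gripper_force: 25.0
```

>>> arm_command --travel '[[0,0,0],[0,0,0],[0,0,0],[0,0,0],[0,0,0.05],[0,0,0.12],[0,0,0.2],[0,-0.04,0.26],[0,-0.12,0.26],[0,-0.22,0.26],[0,-0.34,0.26],[0,-0.46,0.26],[0,-0.56,0.26],[0,-0.64,0.26],[0,-0.7,0.26],[0,-0.7,0.26]]' --delta_rot '[[0,0,0],[0,0,0],[0,0,0],[0,0,0],[0,0,0],[0,0,0],[0,0,0],[0,0,0],[0,0,0],[0,0,0],[0,0,0],[0,0,0],[0,0,0],[0,0,0],[0,0,0],[0,0,0]]' --grip 0.9

```text
time_s: 44.28
tcp_pos: [0.5382, -0.1549, 0.1858]
eef_rot: [180.0, -0.0, -91.2]
contact_force: [-0.8, -0.1, -0.4]
gripper_width: 0.0785
gripper_force: 0.0
```

```bash
python3 - <<'E'
from tops import *
print(r.get_state()['tcp_pos'])
c=cap('top')
print('tubs',tops(c,310,460,180,290,.046,.03));print('placed tub',tops(c,150,300,190,240,.066,.03))
E
```

```text
[ 0.53817689 -0.15492231  0.1857798 ]
tubs [array([ 0.4546, -0.3517,  0.9525]), array([ 0.4666, -0.3906,  0.8844])]
placed tub [array([0.539 , 0.2652, 0.9565]), array([0.5355, 0.1967, 1.0262]), array([0.533 , 0.1261, 0.9171])]
```

>>> arm_command --travel '[[-0.03,-0.08,0],[-0.08,-0.18,0],[-0.13,-0.28,0],[-0.16,-0.36,0],[-0.17,-0.397,-0.02],[-0.17,-0.397,-0.08],[-0.17,-0.397,-0.14],[-0.17,-0.397,-0.2],[-0.17,-0.397,-0.25],[-0.17,-0.397,-0.29],[-0.17,-0.397,-0.302],[-0.17,-0.397,-0.302]]' --delta_rot '[[0,0,0],[0,0,0],[0,0,0],[0,0,0],[0,0,0],[0,0,0],[0,0,0],[0,0,0],[0,0,0],[0,0,0],[0,0,0],[0,0,0]]'

```text
time_s: 45.82
tcp_pos: [0.4538, -0.3511, 0.0348]
eef_rot: [180.0, 0.0, -90.9]
contact_force: [0.0, 0.2, 0.1]
gripper_width: 0.0789
gripper_force: 0.0
```

>>> arm_command --travel '[[0,0,0],[0,0,0],[0,0,0],[0,0,0],[0,0,0],[0,0,0.02],[0,0,0.06],[0,0,0.1],[0,0,0.16],[0,0,0.2],[0,0,0.2]]' --delta_rot '[[0,0,0],[0,0,0],[0,0,0],[0,0,0],[0,0,0],[0,0,0],[0,0,0],[0,0,0],[0,0,0],[0,0,0],[0,0,0]]' --grip 0

```text
time_s: 47.2
tcp_pos: [0.4542, -0.352, 0.1366]
eef_rot: [-179.8, -0.1, -91.0]
contact_force: [-1.0, 0.3, -1.8]
gripper_width: 0.0588
gripper_force: 25.0
```

>>> arm_command --travel '[[0.01,0.03,0],[0.02,0.1,0],[0.04,0.2,0],[0.06,0.31,0],[0.08,0.42,0],[0.1,0.53,0],[0.12,0.64,0],[0.14,0.75,0],[0.15,0.86,0],[0.16,0.94,0],[0.167,0.961,0],[0.167,0.961,0],[0.167,0.961,0],[0.167,0.961,-0.04],[0.167,0.961,-0.08],[0.167,0.961,-0.12],[0.167,0.961,-0.14],[0.167,0.961,-0.15],[0.167,0.961,-0.158],[0.167,0.961,-0.158]]' --delta_rot '[[0,0,0],[0,0,0],[0,0,0],[0,0,0],[0,0,0],[0,0,0],[0,0,0],[0,0,0],[0,0,0],[0,0,0],[0,0,0],[0,0,0],[0,0,0],[0,0,0],[0,0,0],[0,0,0],[0,0,0],[0,0,0],[0,0,0],[0,0,0]]'

```text
time_s: 49.7
tcp_pos: [0.5372, 0.1289, 0.0562]
eef_rot: [-180.0, 0.0, -91.0]
contact_force: [0.3, 1.1, -1.1]
gripper_width: 0.0592
gripper_force: 25.0
```

>>> arm_command --travel '[[0,0,0],[0,0,0],[0,0,0],[0,0,0],[0,0,0.05],[0,0,0.12],[0,0,0.2],[0,-0.04,0.26],[-0.02,-0.12,0.26],[-0.06,-0.22,0.26],[-0.1,-0.32,0.26],[-0.14,-0.42,0.26],[-0.18,-0.52,0.26],[-0.2,-0.6,0.26],[-0.2,-0.64,0.26],[-0.2,-0.64,0.26]]' --delta_rot '[[0,0,0],[0,0,0],[0,0,0],[0,0,0],[0,0,0],[0,0,0],[0,0,0],[0,0,0],[0,0,0],[0,0,0],[0,0,0],[0,0,0],[0,0,0],[0,0,0],[0,0,0],[0,0,0]]' --grip 0.9

```text
time_s: 51.7
tcp_pos: [0.4367, -0.1922, 0.1859]
eef_rot: [180.0, -0.0, -91.1]
contact_force: [0.5, 0.1, -0.4]
gripper_width: 0.0789
gripper_force: 0.0
```

```bash
python3 - <<'E'
from tops import *
import pickle
print(r.get_state()['tcp_pos'])
c=cap('top');pickle.dump(c,open('top5.pkl','wb'));b=cv2.cvtColor(c['img'],cv2.COLOR_RGB2BGR)
print('tins',tops(c,150,290,150,200,.086,.028));print('placed tub',tops(c,150,300,190,240,.066,.03))
cv2.imwrite('pics/t5.png',cv2.resize(b[130:280,150:350],(800,600),interpolation=cv2.INTER_CUBIC))
E
```

```text
[ 0.43669119 -0.19222686  0.18594859]
tins [array([0.6526, 0.1263, 0.9392]), array([0.6389, 0.0593, 0.8819]), array([0.6565, 0.2612, 0.9392]), array([0.656 , 0.1948, 0.9487])]
placed tub [array([0.539 , 0.2652, 0.9596]), array([0.5358, 0.129 , 0.9777]), array([0.5374, 0.1967, 0.9596]), array([0.5323, 0.061 , 0.9293])]
```

View pics/t5.png

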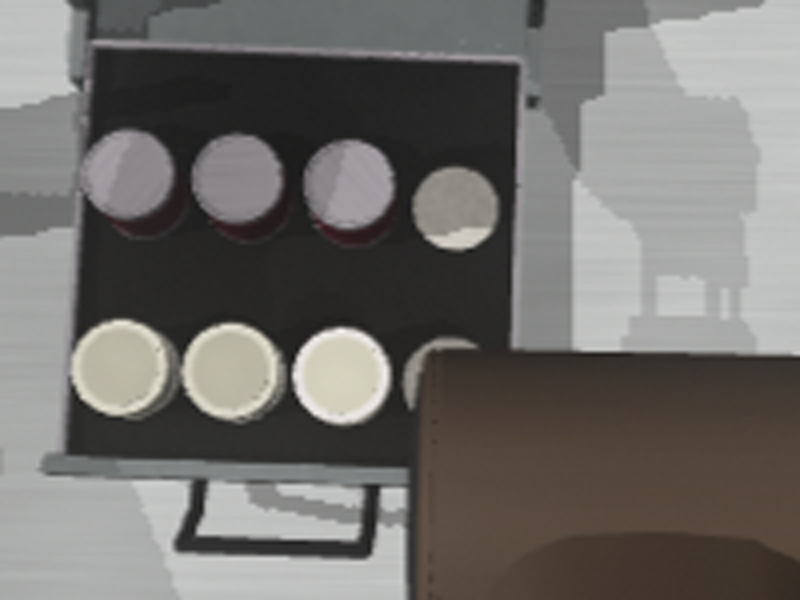

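All six are centred on their discs, tins behind and tubs in front, and each row is filled from the left. Next I'll put the shut fingers in front of the bar and push.

>>> arm_command --travel '[[-0.03,0.04,0],[-0.06,0.12,0],[-0.09,0.22,0],[-0.105,0.32,0],[-0.105,0.42,0],[-0.105,0.52,0],[-0.105,0.62,0],[-0.105,0.69,0],[-0.105,0.709,0],[-0.105,0.709,-0.06],[-0.105,0.709,-0.12],[-0.105,0.709,-0.18],[-0.105,0.709,-0.22],[-0.105,0.709,-0.242],[-0.105,0.709,-0.242]]' --delta_rot '[[0,0,0],[0,0,0],[0,0,0],[0,0,0],[0,0,0],[0,0,0],[0,0,0],[0,0,0],[0,0,0],[0,0,0],[0,0,0],[0,0,0],[0,0,0],[0,0,0],[0,0,0]]' --grip 0

```text
time_s: 53.62
tcp_pos: [0.3842, 0.1631, 0.0647]
eef_rot: [180.0, -0.1, -91.0]
contact_force: [0.0, -0.8, 0.2]
gripper_width: 0.0003
gripper_force: 0.0
```

>>> arm_command --travel '[[0.008,0,0],[0.016,0,0],[0.024,0,0],[0.032,0,0],[0.04,-0.001,0],[0.048,-0.001,0],[0.056,-0.001,0],[0.066,-0.001,0],[0.078,-0.001,0],[0.09,-0.001,0],[0.102,-0.002,0],[0.112,-0.002,0],[0.12,-0.002,0],[0.126,-0.002,0],[0.13,-0.002,0]]' --delta_rot '[[0,0,0],[0,0,0],[0,0,0],[0,0,0],[0,0,0],[0,0,0],[0,0,0],[0,0,0],[0,0,0],[0,0,0],[0,0,0],[0,0,0],[0,0,0],[0,0,0],[0,0,0]]'

```text
time_s: 55.5
tcp_pos: [0.4496, 0.1623, 0.0649]
eef_rot: [180.0, -0.0, -91.0]
contact_force: [-2.1, -0.2, -0.0]
gripper_width: 0.0005
gripper_force: 0.8
```

```bash
python3 - <<'E'
from tops import *
c=cap('top');b=c['img']; w=cap('wrist')['img']
print('tins',tops(c,150,290,110,190,.086,.028));print('tubs',tops(c,150,300,160,220,.066,.03))
cv2.imwrite('pics/p1.png',cv2.cvtColor(np.hstack([cv2.resize(b[110:230,150:310],(400,300)),cv2.resize(w,(400,300))]),cv2.COLOR_RGB2BGR))
E
```

```text
tins [array([0.6766, 0.059 , 0.8803]), array([0.6971, 0.2612, 0.9392]), array([0.6958, 0.1926, 0.9074]), array([0.6954, 0.1247, 0.99  ])]
tubs [array([0.5709, 0.0608, 0.9202]), array([0.5788, 0.1964, 0.9596]), array([0.5763, 0.1255, 0.9202]), array([0.5785, 0.2634, 0.9868]), array([0.6845, 0.0591, 0.902 ])]
```

View pics/p1.png

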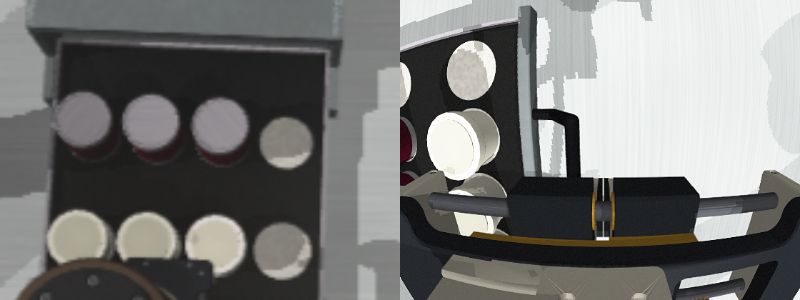

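The shelf slides in with all items standing and moving with it, at 2 N. I'll carry on.

>>> arm_command --travel '[[0.006,0,0],[0.016,0,0],[0.03,0,0],[0.046,-0.001,0],[0.064,-0.001,0],[0.084,-0.001,0],[0.104,-0.002,0],[0.124,-0.002,0],[0.146,-0.003,0],[0.168,-0.003,0],[0.19,-0.003,0],[0.212,-0.004,0],[0.234,-0.004,0],[0.256,-0.005,0],[0.276,-0.005,0],[0.294,-0.005,0],[0.31,-0.005,0],[0.324,-0.006,0],[0.336,-0.006,0],[0.346,-0.006,0]]' --delta_rot '[[0,0,0],[0,0,0],[0,0,0],[0,0,0],[0,0,0],[0,0,0],[0,0,0],[0,0,0],[0,0,0],[0,0,0],[0,0,0],[0,0,0],[0,0,0],[0,0,0],[0,0,0],[0,0,0],[0,0,0],[0,0,0],[0,0,0],[0,0,0]]'

```text
time_s: 58.1
tcp_pos: [0.6228, 0.1593, 0.0649]
eef_rot: [180.0, -0.0, -91.0]
contact_force: [-1.6, 0.1, 0.3]
gripper_width: 0.0001
gripper_force: 0.9
```

>>> arm_command --travel '[[0.008,0,0],[0.016,0,0],[0.024,0,0],[0.032,0,0],[0.038,0,0],[0.044,0,0],[0.05,0,0],[0.056,0,0],[0.06,0,0]]' --delta_rot '[[0,0,0],[0,0,0],[0,0,0],[0,0,0],[0,0,0],[0,0,0],[0,0,0],[0,0,0],[0,0,0]]'

```text
time_s: 59.22
tcp_pos: [0.6528, 0.1595, 0.065]
eef_rot: [-180.0, 0.0, -91.0]
contact_force: [-1.3, -1.1, -0.8]
gripper_width: 0.0002
gripper_force: 0.8
```

Not at the stop yet. I'll creep in small steps.

>>> arm_command --travel '[[0.004,0,0],[0.008,0,0],[0.01,0,0],[0.012,0,0],[0.012,0,0]]' --delta_rot '[[0,0,0],[0,0,0],[0,0,0],[0,0,0],[0,0,0]]'

```text
time_s: 59.85
tcp_pos: [0.6549, 0.1593, 0.0649]
eef_rot: [179.7, -0.1, -91.0]
contact_force: [-16.3, 1.4, 9.6]
gripper_width: 0.0004
gripper_force: 8.1
```

Force rose to 16 N with the bar at about x = 0.673 (shut is predicted at 0.675), so this is the stop. I'll back off and check.

>>> arm_command --travel '[[-0.01,0,0],[-0.03,0,0],[-0.07,0,0],[-0.12,0,0.02],[-0.17,0,0.08],[-0.2,-0.04,0.16],[-0.22,-0.12,0.24],[-0.24,-0.22,0.3],[-0.26,-0.34,0.34],[-0.28,-0.46,0.36],[-0.3,-0.58,0.36],[-0.3,-0.7,0.36],[-0.3,-0.78,0.36],[-0.3,-0.8,0.36]]' --delta_rot '[[0,0,0],[0,0,0],[0,0,0],[0,0,0],[0,0,0],[0,0,0],[0,0,0],[0,0,0],[0,0,0],[0,0,0],[0,0,0],[0,0,0],[0,0,0],[0,0,0]]'

```text
time_s: 61.6
tcp_pos: [0.5082, -0.2428, 0.2448]
eef_rot: [-180.0, -0.0, -91.2]
contact_force: [-0.7, 0.4, 0.6]
gripper_width: 0.0004
gripper_force: 0.0
```

```bash
python3 - <<'E'
from tops import *
import pickle
c=cap('top');pickle.dump(c,open('top6.pkl','wb'));b=cv2.cvtColor(c['img'],cv2.COLOR_RGB2BGR)
s=cv2.cvtColor(cap('scene')['img'],cv2.COLOR_RGB2BGR)
A=cv2.resize(b[105:195,155:305],(750,450),interpolation=cv2.INTER_CUBIC)[200:450]
B=np.hstack([cv2.resize(b[0:300],(375,201)),cv2.resize(s[100:400],(375,201))])
cv2.imwrite('pics/end.png',np.vstack([cv2.resize(b[105:195,155:305],(600,360),interpolation=cv2.INTER_CUBIC),cv2.resize(B,(600,220))]))
E
```

```text
(no output)
```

View pics/end.png

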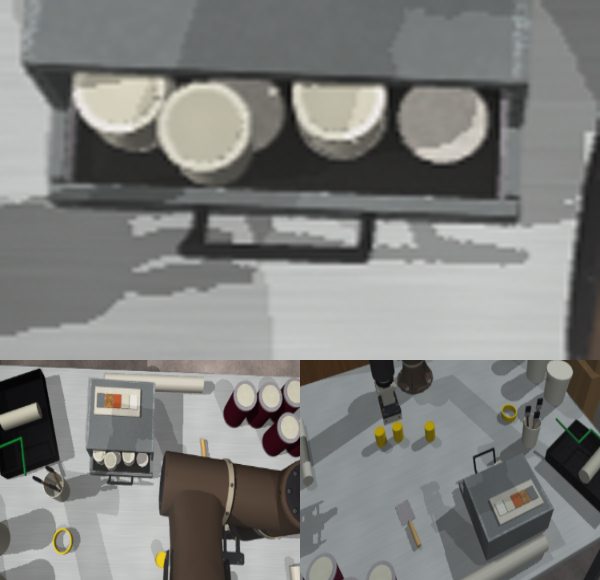

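The shelf is home, but the second tub from the left, at (205,127) in the top panel, now sits a few centimetres towards the robot and to the right: it was knocked. The other tubs are fine. I'll pull the shelf out again by hooking one finger behind the bar, then reset the tub.

>>> arm_command --travel '[[0.02,0.04,0],[0.06,0.12,0],[0.1,0.24,0],[0.14,0.36,0],[0.18,0.48,0],[0.22,0.6,0],[0.26,0.71,-0.04],[0.286,0.78,-0.1],[0.286,0.8,-0.16],[0.286,0.8,-0.22],[0.286,0.8,-0.28],[0.286,0.8,-0.32],[0.286,0.8,-0.35],[0.286,0.8,-0.366],[0.286,0.8,-0.366]]' --delta_rot '[[0,0,0],[0,0,0],[0,0,0],[0,0,0],[0,0,0],[0,0,0],[0,0,0],[0,0,0],[0,0,0],[0,0,0],[0,0,0],[0,0,0],[0,0,0],[0,0,0],[0,0,0]]' --grip 0.75

```text
time_s: 63.58
tcp_pos: [0.6514, 0.1597, 0.0618]
eef_rot: [180.0, -0.0, -91.0]
contact_force: [-0.2, -0.1, 0.4]
gripper_width: 0.0656
gripper_force: 0.0
```

>>> arm_command --travel '[[-0.006,0,0],[-0.012,0,0],[-0.02,0,0],[-0.03,0,0],[-0.044,0.001,0],[-0.06,0.001,0],[-0.078,0.001,0],[-0.098,0.002,0],[-0.118,0.002,0],[-0.138,0.002,0],[-0.156,0.003,0],[-0.172,0.003,0],[-0.184,0.003,0],[-0.192,0.003,0],[-0.198,0.003,0],[-0.2,0.003,0]]' --delta_rot '[[0,0,0],[0,0,0],[0,0,0],[0,0,0],[0,0,0],[0,0,0],[0,0,0],[0,0,0],[0,0,0],[0,0,0],[0,0,0],[0,0,0],[0,0,0],[0,0,0],[0,0,0],[0,0,0]]'

```text
time_s: 65.58
tcp_pos: [0.5514, 0.1608, 0.0619]
eef_rot: [180.0, -0.0, -91.0]
contact_force: [1.8, 1.1, -0.3]
gripper_width: 0.0657
gripper_force: 0.8
```

>>> arm_command --travel '[[-0.006,0,0],[-0.014,0,0],[-0.026,0,0],[-0.042,0.001,0],[-0.06,0.001,0],[-0.08,0.001,0],[-0.1,0.002,0],[-0.122,0.002,0],[-0.144,0.003,0],[-0.166,0.003,0],[-0.188,0.003,0],[-0.21,0.004,0],[-0.23,0.004,0],[-0.248,0.004,0],[-0.264,0.005,0],[-0.276,0.005,0],[-0.284,0.005,0],[-0.29,0.005,0],[-0.296,0.005,0],[-0.3,0.005,0]]' --delta_rot '[[0,0,0],[0,0,0],[0,0,0],[0,0,0],[0,0,0],[0,0,0],[0,0,0],[0,0,0],[0,0,0],[0,0,0],[0,0,0],[0,0,0],[0,0,0],[0,0,0],[0,0,0],[0,0,0],[0,0,0],[0,0,0],[0,0,0],[0,0,0]]'

```text
time_s: 68.08
tcp_pos: [0.4016, 0.1635, 0.062]
eef_rot: [-180.0, 0.0, -91.0]
contact_force: [0.8, -0.0, -0.2]
gripper_width: 0.0657
gripper_force: 0.8
```

>>> arm_command --travel '[[-0.004,0,0],[-0.008,0,0],[-0.01,0,0],[-0.01,0,0]]' --delta_rot '[[0,0,0],[0,0,0],[0,0,0],[0,0,0]]'

```text
time_s: 68.58
tcp_pos: [0.4001, 0.1638, 0.0621]
eef_rot: [-179.7, 0.0, -90.9]
contact_force: [29.8, -9.5, -20.3]
gripper_width: 0.0658
gripper_force: 14.9
```

Stop reached. I'll unload, lift clear and measure.

>>> arm_command --travel '[[0.008,0,0],[0.014,0,0],[0.014,0,0.04],[0.014,0,0.1],[0.014,0,0.17],[0.014,-0.04,0.24],[0.04,-0.12,0.26],[0.06,-0.22,0.26],[0.08,-0.34,0.26],[0.08,-0.46,0.26],[0.08,-0.58,0.26],[0.08,-0.7,0.26],[0.08,-0.74,0.26],[0.08,-0.74,0.26]]' --delta_rot '[[0,0,0],[0,0,0],[0,0,0],[0,0,0],[0,0,0],[0,0,0],[0,0,0],[0,0,0],[0,0,0],[0,0,0],[0,0,0],[0,0,0],[0,0,0],[0,0,0]]'

```text
time_s: 70.32
tcp_pos: [0.4358, -0.2077, 0.1915]
eef_rot: [179.9, 0.0, -91.2]
contact_force: [0.4, 0.5, -0.0]
gripper_width: 0.0654
gripper_force: 0.0
```

```bash
python3 - <<'E'
from tops import *
import pickle
print(r.get_state()['tcp_pos'])
c=cap('top');pickle.dump(c,open('top7.pkl','wb'));b=cv2.cvtColor(c['img'],cv2.COLOR_RGB2BGR)
print('tins',tops(c,150,290,150,200,.086,.028));print('tub',tops(c,150,300,190,245,.066,.03))
# ASCII-free check: fine fit of all light blobs in the front row
g=cv2.cvtColor(b,cv2.COLOR_BGR2GRAY)[190:250,160:290]
n,l,st,ce=cv2.connectedComponentsWithStats((g>115).astype('uint8'))
for i in range(1,n):
    if st[i][4]>150: print(st[i],ce[i])
E
```

```text
[ 0.43582743 -0.20769862  0.19150039]
tins [array([0.6508, 0.1253, 0.9582]), array([0.6541, 0.1938, 0.9296]), array([0.6545, 0.2638, 0.9074]), array([0.636 , 0.0592, 0.9296])]
tub [array([0.5337, 0.1911, 0.9141]), array([0.5361, 0.2678, 0.9929]), array([0.5119, 0.2142, 0.9596]), array([0.5349, 0.1271, 0.9656]), array([0.5323, 0.062 , 0.8959])]
[   0    0   61   60 1561] [24.3805253 33.5727098]
[118   0  12  20 236] [123.59322034   9.63559322]
[ 63  22  25  25 472] [74.98305085 34.1440678 ]
[ 91  25  18  23 310] [99.42580645 35.77741935]
[ 21  56  84   4 254] [56.91732283 57.84645669]
```

Tub 2 is at about (0.512, 0.214), against the front lip. I'll refine the three tub centres with a rim fit.

```bash
cat > fit.py <<'E'
from h import *
def fit(c,x,y,z,rad,span=.008):
    g=cv2.Canny(cv2.resize(cv2.cvtColor(c['img'],cv2.COLOR_RGB2GRAY),None,fx=4,fy=4,interpolation=cv2.INTER_CUBIC),60,150)
    g=cv2.GaussianBlur((g>0).astype('f4'),(0,0),3); th=np.linspace(0,2*np.pi,120)
    best=max(((sum(g[tuple(np.int32((proj(c,(x+a+k*np.cos(t),y+b+k*np.sin(t),z))+.5)*4)[::-1])] for t in th),x+a,y+b,k)
      for a in np.arange(-span,span+.001,.001) for b in np.arange(-span,span+.001,.001) for k in (rad-.001,rad)))
    return np.round(best,4)
E
python3 - <<'E'
from fit import *; import pickle
c5=pickle.load(open('top5.pkl','rb'));c=pickle.load(open('top7.pkl','rb'))
print('before'); [print(fit(c5,x,y,.066,.03)) for x,y in[(.539,.266),(.5388,.197),(.5376,.129)]]
print('now'); [print(fit(c,x,y,.066,.03)) for x,y in[(.537,.267),(.5125,.2142),(.5376,.129)]]
[print('tin',fit(c,x,y,.086,.028)) for x,y in[(.655,.263),(.655,.195),(.6536,.127)]]
E
```

```text
before
[18.7018  0.539   0.265   0.03  ]
[20.0163  0.5378  0.197   0.03  ]
[18.8083  0.5366  0.128   0.03  ]
now
[18.3243  0.537   0.269   0.03  ]
[18.8708  0.5125  0.2142  0.03  ]
[18.7168  0.5346  0.128   0.03  ]
tin [17.5252  0.655   0.262   0.028 ]
tin [18.3137  0.654   0.195   0.028 ]
tin [18.4138  0.6516  0.126   0.028 ]
```

```bash
python3 - <<'E'
from fit import *; import pickle
for f in('top1','top4','top5','top7'):
    c=pickle.load(open(f+'.pkl','rb')); print(f,fit(c,.6528,.0596,.02,.028,.005),fit(c,.5364,.0614,.02,.03,.005) if f!='top5' else '')
E
```

```text
top1 [18.4788  0.6528  0.0596  0.028 ] [18.7405  0.5364  0.0614  0.03  ]
top4 [18.6507  0.6538  0.0596  0.028 ] [19.1208  0.5384  0.0614  0.03  ]
top5 [18.5265  0.6538  0.0596  0.028 ] 
top7 [18.455   0.6528  0.0596  0.028 ] [12.8614  0.5364  0.0624  0.029 ]
```

Tub 2 touches tub 1 and the lip, and the handle's left leg is close by. I'll grip with the jaws turned 20° and 3 mm off centre so they clear all three.

>>> arm_command --travel '[[0.01,0.04,0],[0.02,0.12,0],[0.04,0.22,0],[0.06,0.33,0],[0.08,0.44,0],[0.1,0.55,0],[0.12,0.66,0],[0.14,0.76,0],[0.153,0.82,0],[0.153,0.837,0],[0.153,0.837,0],[0.153,0.837,-0.06],[0.153,0.837,-0.12],[0.153,0.837,-0.16]]' --delta_rot '[[0,0,0.02],[0,0,0.05],[0,0,0.08],[0,0,0.11],[0,0,0.14],[0,0,0.17],[0,0,0.2],[0,0,0.222],[0,0,0.222],[0,0,0.222],[0,0,0.222],[0,0,0.222],[0,0,0.222],[0,0,0.222]]' --grip 0.77

```text
time_s: 72.12
tcp_pos: [0.5123, 0.21, 0.111]
eef_rot: [179.9, -0.0, -71.1]
contact_force: [0.2, 0.4, 0.5]
gripper_width: 0.0676
gripper_force: 0.0
```

>>> arm_command --travel '[[0,0,0],[0,0,-0.02],[0,0,-0.04],[0,0,-0.06],[0,0,-0.08],[0,0,-0.095],[0,0,-0.11],[0,0,-0.11]]' --delta_rot '[[0,0,0],[0,0,0],[0,0,0],[0,0,0],[0,0,0],[0,0,0],[0,0,0],[0,0,0]]'

```text
time_s: 73.12
tcp_pos: [0.5127, 0.2116, 0.0563]
eef_rot: [179.9, -0.0, -71.0]
contact_force: [-0.6, -0.6, 0.5]
gripper_width: 0.0678
gripper_force: 0.0
```

No contact. Grip and lift.

>>> arm_command --travel '[[0,0,0],[0,0,0],[0,0,0],[0,0,0],[0,0,0.01],[0,0,0.03],[0,0,0.06],[0,0,0.1],[0,0,0.14],[0,0,0.16],[0,0,0.16]]' --delta_rot '[[0,0,0],[0,0,0],[0,0,0],[0,0,0],[0,0,0],[0,0,0],[0,0,0],[0,0,0],[0,0,0],[0,0,0],[0,0,0]]' --grip 0

```text
time_s: 74.5
tcp_pos: [0.513, 0.212, 0.1378]
eef_rot: [-179.9, 0.0, -71.0]
contact_force: [-1.0, 0.1, -2.8]
gripper_width: 0.0589
gripper_force: 25.0
```

>>> arm_command --travel '[[0.01,-0.01,0],[0.03,-0.02,0],[0.051,-0.034,0],[0.051,-0.034,0],[0.051,-0.034,0],[0.051,-0.034,-0.04],[0.051,-0.034,-0.08],[0.051,-0.034,-0.12],[0.051,-0.034,-0.14],[0.051,-0.034,-0.15],[0.051,-0.034,-0.158],[0.051,-0.034,-0.158]]' --delta_rot '[[0,0,-0.06],[0,0,-0.12],[0,0,-0.18],[0,0,-0.222],[0,0,-0.222],[0,0,-0.222],[0,0,-0.222],[0,0,-0.222],[0,0,-0.222],[0,0,-0.222],[0,0,-0.222],[0,0,-0.222]]'

```text
time_s: 76.0
tcp_pos: [0.5386, 0.1949, 0.0581]
eef_rot: [-180.0, 0.0, -91.0]
contact_force: [0.0, 0.8, -1.2]
gripper_width: 0.059
gripper_force: 25.0
```

>>> arm_command --travel '[[0,0,0],[0,0,0],[0,0,0],[0,0,0],[0,0,0.05],[0,0,0.12],[0,0,0.2],[0,-0.04,0.26],[-0.02,-0.12,0.26],[-0.06,-0.22,0.26],[-0.1,-0.34,0.26],[-0.14,-0.46,0.26],[-0.18,-0.58,0.26],[-0.2,-0.7,0.26],[-0.2,-0.78,0.26],[-0.2,-0.8,0.26]]' --delta_rot '[[0,0,0],[0,0,0],[0,0,0],[0,0,0],[0,0,0],[0,0,0],[0,0,0],[0,0,0],[0,0,0],[0,0,0],[0,0,0],[0,0,0],[0,0,0],[0,0,0],[0,0,0],[0,0,0]]' --grip 0.85

```text
time_s: 78.0
tcp_pos: [0.438, -0.2072, 0.188]
eef_rot: [-180.0, -0.0, -91.2]
contact_force: [0.3, 0.1, 0.3]
gripper_width: 0.0747
gripper_force: 0.0
```

```bash
python3 - <<'E'
from fit import *; import pickle
c=cap('top');pickle.dump(c,open('top8.pkl','wb'));print(r.get_state()['tcp_pos'])
[print('tub',fit(c,x,y,.066,.03)) for x,y in[(.5382,.267),(.5378,.197),(.5366,.129)]]
[print('tin',fit(c,x,y,.086,.028)) for x,y in[(.655,.263),(.655,.195),(.6536,.127)]]
print('disc',fit(c,.6528,.0596,.02,.028,.005))
E
```

```text
[ 0.43818681 -0.20691597  0.18785287]
tub [18.4235  0.5362  0.269   0.03  ]
tub [20.4462  0.5378  0.196   0.03  ]
tub [18.8457  0.5346  0.128   0.03  ]
tin [17.3325  0.655   0.262   0.028 ]
tin [18.0266  0.654   0.195   0.028 ]
tin [18.4782  0.6516  0.126   0.028 ]
disc [18.8679  0.6528  0.0596  0.028 ]
```

Tub 2 is back on its place. Tub 1 was nudged about 5 mm off, so I'll recentre it.

>>> arm_command --travel '[[0.01,0.04,0],[0.03,0.12,0],[0.06,0.23,0],[0.09,0.34,0],[0.12,0.46,0],[0.14,0.58,0],[0.16,0.7,0],[0.18,0.82,0],[0.19,0.91,0],[0.196,0.949,0],[0.196,0.949,0],[0.196,0.949,-0.06],[0.196,0.949,-0.12],[0.196,0.949,-0.18],[0.196,0.949,-0.22],[0.196,0.949,-0.25],[0.196,0.949,-0.264],[0.196,0.949,-0.264]]' --delta_rot '[[0,0,0],[0,0,0],[0,0,0],[0,0,0],[0,0,0],[0,0,0],[0,0,0],[0,0,0],[0,0,0],[0,0,0],[0,0,0],[0,0,0],[0,0,0],[0,0,0],[0,0,0],[0,0,0],[0,0,0],[0,0,0]]'

```text
time_s: 80.3
tcp_pos: [0.5366, 0.2691, 0.056]
eef_rot: [180.0, -0.0, -91.0]
contact_force: [-0.0, -0.4, -0.3]
gripper_width: 0.0745
gripper_force: 0.0
```

>>> arm_command --travel '[[0,0,0],[0,0,0],[0,0,0],[0,0,0],[0,0,0.01],[0,0,0.02],[0.003,-0.004,0.02],[0.006,-0.008,0.02],[0.006,-0.008,0.02],[0.006,-0.008,0.01],[0.006,-0.008,0.001],[0.006,-0.008,0.001]]' --delta_rot '[[0,0,0],[0,0,0],[0,0,0],[0,0,0],[0,0,0],[0,0,0],[0,0,0],[0,0,0],[0,0,0],[0,0,0],[0,0,0],[0,0,0]]' --grip 0

```text
time_s: 81.8
tcp_pos: [0.54, 0.2654, 0.0567]
eef_rot: [-180.0, -0.0, -91.0]
contact_force: [1.5, -1.8, 1.2]
gripper_width: 0.0587
gripper_force: 25.0
```

>>> arm_command --travel '[[0,0,0],[0,0,0],[0,0,0],[0,0,0],[0,0,0.05],[0,0,0.12],[0,0,0.2],[0,-0.04,0.26],[-0.02,-0.12,0.26],[-0.06,-0.22,0.26],[-0.1,-0.34,0.26],[-0.14,-0.46,0.26],[-0.18,-0.58,0.26],[-0.2,-0.7,0.26],[-0.2,-0.82,0.26],[-0.2,-0.9,0.26],[-0.2,-0.92,0.26]]' --delta_rot '[[0,0,0],[0,0,0],[0,0,0],[0,0,0],[0,0,0],[0,0,0],[0,0,0],[0,0,0],[0,0,0],[0,0,0],[0,0,0],[0,0,0],[0,0,0],[0,0,0],[0,0,0],[0,0,0],[0,0,0]]' --grip 0.85

```text
time_s: 83.92
tcp_pos: [0.4391, -0.1966, 0.1863]
eef_rot: [180.0, -0.0, -91.2]
contact_force: [0.4, 0.1, -0.3]
gripper_width: 0.0745
gripper_force: 0.0
```

```bash
python3 - <<'E'
from fit import *; import pickle
c=cap('top');pickle.dump(c,open('top9.pkl','wb'));print(r.get_state()['tcp_pos'])
[print('tub',fit(c,x,y,.066,.03)) for x,y in[(.5382,.267),(.5378,.197),(.5366,.129)]]
E
```

```text
[ 0.43922503 -0.19639569  0.18631326]
tub [19.9399  0.5392  0.264   0.03  ]
tub [19.7608  0.5388  0.196   0.03  ]
tub [18.7179  0.5356  0.128   0.03  ]
```

All are centred again. I'll push home, same as before.

>>> arm_command --travel '[[-0.03,0.04,0],[-0.06,0.12,0],[-0.09,0.22,0],[-0.11,0.32,0],[-0.11,0.42,0],[-0.11,0.52,0],[-0.11,0.62,0],[-0.11,0.7,0],[-0.11,0.718,0],[-0.11,0.718,-0.06],[-0.11,0.718,-0.12],[-0.11,0.718,-0.18],[-0.11,0.718,-0.22],[-0.11,0.718,-0.243],[-0.11,0.718,-0.243]]' --delta_rot '[[0,0,0],[0,0,0],[0,0,0],[0,0,0],[0,0,0],[0,0,0],[0,0,0],[0,0,0],[0,0,0],[0,0,0],[0,0,0],[0,0,0],[0,0,0],[0,0,0],[0,0,0]]' --grip 0

```text
time_s: 85.85
tcp_pos: [0.3841, 0.1641, 0.0647]
eef_rot: [180.0, -0.1, -91.0]
contact_force: [0.9, -0.2, 0.9]
gripper_width: 0.0001
gripper_force: 0.0
```

>>> arm_command --travel '[[0.008,0,0],[0.016,0,0],[0.024,0,0],[0.032,0,0],[0.04,-0.001,0],[0.048,-0.001,0],[0.056,-0.001,0],[0.066,-0.001,0],[0.078,-0.001,0],[0.09,-0.001,0],[0.102,-0.002,0],[0.112,-0.002,0],[0.12,-0.002,0],[0.126,-0.002,0],[0.13,-0.002,0]]' --delta_rot '[[0,0,0],[0,0,0],[0,0,0],[0,0,0],[0,0,0],[0,0,0],[0,0,0],[0,0,0],[0,0,0],[0,0,0],[0,0,0],[0,0,0],[0,0,0],[0,0,0],[0,0,0]]'

```text
time_s: 87.72
tcp_pos: [0.4496, 0.1633, 0.0649]
eef_rot: [180.0, -0.0, -91.0]
contact_force: [-1.7, -1.6, -0.1]
gripper_width: 0.0006
gripper_force: 0.8
```

>>> arm_command --travel '[[0.006,0,0],[0.016,0,0],[0.03,0,0],[0.046,-0.001,0],[0.064,-0.001,0],[0.084,-0.001,0],[0.104,-0.002,0],[0.124,-0.002,0],[0.146,-0.003,0],[0.168,-0.003,0],[0.19,-0.003,0],[0.212,-0.004,0],[0.234,-0.004,0],[0.256,-0.005,0],[0.276,-0.005,0],[0.294,-0.005,0],[0.31,-0.005,0],[0.324,-0.006,0],[0.336,-0.006,0],[0.346,-0.006,0]]' --delta_rot '[[0,0,0],[0,0,0],[0,0,0],[0,0,0],[0,0,0],[0,0,0],[0,0,0],[0,0,0],[0,0,0],[0,0,0],[0,0,0],[0,0,0],[0,0,0],[0,0,0],[0,0,0],[0,0,0],[0,0,0],[0,0,0],[0,0,0],[0,0,0]]'

```text
time_s: 90.22
tcp_pos: [0.6228, 0.1603, 0.065]
eef_rot: [180.0, -0.0, -91.0]
contact_force: [-0.8, -0.2, 0.9]
gripper_width: 0.0002
gripper_force: 0.9
```

>>> arm_command --travel '[[0.008,0,0],[0.016,0,0],[0.024,0,0],[0.032,0,0],[0.038,0,0],[0.044,0,0],[0.05,0,0],[0.056,0,0],[0.06,0,0],[0.064,0,0],[0.068,0,0],[0.07,0,0],[0.072,0,0],[0.072,0,0]]' --delta_rot '[[0,0,0],[0,0,0],[0,0,0],[0,0,0],[0,0,0],[0,0,0],[0,0,0],[0,0,0],[0,0,0],[0,0,0],[0,0,0],[0,0,0],[0,0,0],[0,0,0]]'

```text
time_s: 91.98
tcp_pos: [0.655, 0.1602, 0.0648]
eef_rot: [179.7, -0.1, -91.0]
contact_force: [-16.8, 0.9, 10.7]
gripper_width: 0.0005
gripper_force: 8.0
```

>>> arm_command --travel '[[-0.01,0,0],[-0.03,0,0],[-0.07,0,0],[-0.12,0,0.02],[-0.17,0,0.08],[-0.2,-0.04,0.16],[-0.22,-0.12,0.24],[-0.24,-0.22,0.3],[-0.26,-0.34,0.34],[-0.28,-0.46,0.36],[-0.3,-0.58,0.36],[-0.3,-0.7,0.36],[-0.3,-0.78,0.36],[-0.3,-0.8,0.36],[-0.3,-0.8,0.36]]' --delta_rot '[[0,0,0],[0,0,0],[0,0,0],[0,0,0],[0,0,0],[0,0,0],[0,0,0],[0,0,0],[0,0,0],[0,0,0],[0,0,0],[0,0,0],[0,0,0],[0,0,0],[0,0,0]]'

```text
time_s: 93.85
tcp_pos: [0.5084, -0.2399, 0.2448]
eef_rot: [-180.0, 0.0, -91.1]
contact_force: [-0.1, -0.3, -0.2]
gripper_width: 0.0002
gripper_force: 0.0
```

```bash
python3 - <<'E'
from fit import *; import pickle
c=cap('top');pickle.dump(c,open('topA.pkl','wb'));c6=pickle.load(open('top6.pkl','rb'))
for n,q in(('end1',c6),('now',c)):
    print(n)
    for x,y in[(.786,.261),(.7848,.193),(.7836,.125)]:
        # only the rim's half nearer the robot is in sight under the hood
        print(fit(q,x,y,.066,.03,.006))
    print('disc4',fit(q,.7824,.057,.02,.03,.005))
# compare with first knocked location
print('knocked spot',fit(c,.758,.210,.066,.03,.006), 'in end1',fit(c6,.758,.210,.066,.03,.006))
E
```

```text
end1
[13.4601  0.782   0.265   0.029 ]
[3.7397 0.7788 0.19   0.03  ]
[11.6812  0.7796  0.124   0.029 ]
disc4 [17.9725  0.7834  0.057   0.03  ]
now
[11.9995  0.784   0.26    0.029 ]
[12.1578  0.7838  0.193   0.029 ]
[11.8787  0.7806  0.124   0.029 ]
disc4 [18.0783  0.7834  0.057   0.03  ]
knocked spot [9.0105 0.761  0.207  0.029 ] in end1 [18.707  0.76   0.21   0.03 ]
```

The tubs are in line: (0.784, 0.260), (0.784, 0.193) and (0.781, 0.124). The shelf is at its shut stop and the arm is clear, so I'll hand in.

```bash
python3 -c "
from h import *
print(close_job())"
```

```text
the job is handed in; nothing more can be done
None
```

I handed the job in at about 94 s: the shelf is pushed home, with three tins in the back row and three tubs in the front row, filled from the left. After the first push one tub had been knocked off its marking, so I pulled the shelf out, re-centred that tub and its neighbour and pushed it home again; in the last check all tubs were within about 3 mm, but the tins, hidden by the hood, were last measured on their markings before that push.

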